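# Stand up the bottles in a combination-locked reagent rack

## Robot

A 6-joint arm with a two-finger parallel gripper is mounted at the origin on the work surface. World frame = base frame: x ahead of the robot, y to its left, z up, the work surface at z = 0. Lengths are in m, angles in rad, forces in N, time in s.
With the tool pointing down it reaches from about 0.275 to 0.775 m from the base axis. Payload 14.6 kg.
Tool frame: the origin (TCP) lies on the mounting face of the last link; the fingertips stand 173 mm ahead of it and the grasp point (between the pads) lies 155 mm ahead of it; z points along the fingers, y is the line along which they close (so a half turn about z gives the same grasp; the last joint's range is limited). The gripper opens to 85 mm and grips with 20 to 120 N. Pads are 22 mm wide; open, the fingers measure 114 mm over their backs; the gripper's body (76 mm by 85 mm) begins 54 mm behind the grasp point. The pads swing forward as they close: fully open they stand 13 mm farther back than shut.
Start: joints at [-1.332, 0.263, -0.048, 1.259, 0, 1.415], TCP at [0.201, -0.485, 0.405] pointing down, gripper open.
Joint ranges: [-2.65, 2.65], [-0.89, 1.7], [-1.18, 1.37], [-2.13, 2.11], [-1.35, 1.29], [-3.14, 3.14]. Speed limits (rad/s): [1.89, 1.89, 2.57, 2.79, 3.14, 3.14].

## Interface

Orientations are given as a rotation vector (axis times angle).
In Python, from rig import ctrl gives the robot as it stands.
- The arm moves only by the shell command python3 -m crank 'ROWS'. ROWS is JSON, a list of rows, each a list of 3 entries, a list of its own where there are three numbers: the shift along the tool's x, y, z each as a share of 0.08 m, from -1 to 1, then the turn, a rotation vector about the tool's x, y, z each as a share of pi rad, from -1 to 1, then the closure, from 0 (fully open) to 1 (shut). In form: [[[tx, ty, tz], [rx, ry, rz], claw], ...]. A call has exactly 10 rows; each row shifts and turns the commanded pose from where the row before left it, along the tool's axes as they then stand; what a row does not reach is not made up. A row lasts 1/10 s, in which the tool goes at most 50 mm and 8.59 degrees, less where a joint would pass 70% of its speed; a pose out of reach is approached as far as the arm can. A call with a number of a shift or a turn outside -1 to 1 is refused whole. A call with a gripper value outside its range is refused whole. The fingers move at their own pace and stop on an object; the grip force is fixed at half the most. Time passes only in rows, so rows that do not move let the fingers close, or fill a call up. It gives the time, the measured TCP pose, the force, the opening and the grip force at its end, in the units of the state.
- ctrl.get_obs(): the state, without advancing time (a new reading comes with each control period).
- ctrl.get_image(name): name is "scene" or "top" or "wrist"; returns a dict with "color" (400x640x3 uint8, red, green, blue), "mtx" (3x3 intrinsics, pixels), "dist" ([k1, k2, p1, p2, k3] as OpenCV has them; the pictures are not rectified), "origin" and "orientation" of the camera in the world. Camera axes: x right, y down, z forward; pixel columns grow to the right and rows downward; lengths in m; the calibration is good to about 2 mm. A picture is of the moment at which its call begins. There is no depth.
- ctrl.hand_in(): hands the job in; it is judged then, once.
The state is a dict: "clock": time; "joint_pos": joint angles; "joint_velocities": joint speeds; "effort": joint torques, N m; "tcp_pos": TCP position; "eef_rot": TCP orientation; "force": force on the tool from outside, world axes, zero at the start; "torque": the same for the moment, N m; "finger_gap": finger opening in m; "grip_force": force on a finger pad.
Only numpy, scipy, OpenCV 4.12 (cv2) and the standard library are available. Lean on these libraries where they do the work, as an engineer would, in place of code of your own. Each camera call takes 0.05 s, during which the arm holds its last target. There are 200 camera calls.

## Task

Open the locked bottle rack: turn its dial clockwise past red once and stop on red the second time it comes to the white pointer, go back anticlockwise past blue once and stop on blue the second time, then go clockwise to green and stop, without running well past red or blue where you reverse; with the dial left on green, push the retaining bar fully back. Stand every tipped orange-capped bottle upright on the floor of the lane among the yellow-capped ones, which must also end up standing in the lane. Then slide the bar fully home over the caps again, lock up by turning the dial at least a quarter turn away from green in either direction (still not well past the red or blue stops), let go, and leave the other things on the bench where they are.

Things in the scene. Friction and masses are not known exactly. Their poses are not given: they have to be found in the camera images.
- rack: Blue fixed bottle rack, origin under the lane's centre at bench height, z up; its lane runs along its y axis, its +x is the far side from the robot. Lane floor 6 above the bench, 500 long, 110 wide between two rails 9 high (x = +-55 to +-63). Upright cheeks (14 thick, 118 high, x from -70 to 200) close both lane ends at y = +-260 and carry the retaining bar. A grey lock housing 152 x 132 x 85 high stands at the -y end, centred on x = -10, y = -333.
- lane (a point): Centre of the lane floor, axes as the rack's.
- dial_center (a point): Centre of the upper face of the black dial (112 dia, 10 thick, vertical axis, upper face 96 above the bench) on the lock housing; a steel hub 32 dia x 12 high sits on it. The white pointer, 24 x 10, lies on the housing at the dial's -x (robot) side in the rack's frame.
- post (a point): Aluminium finger post of the dial, 18 dia x 42 high, vertical, 34 from the dial's axis, turning freely about its own axis so that it can be held and led round in a circle; this point is on its axis 17 below its top (122 above the bench). At dial value q the post stands, in the rack's x-y plane, at angle -q from +x about the dial's centre.
- dial (a joint): Dial angle, rad, counted through all turns, growing clockwise seen from above. Marks are at the pointer at: red 0, blue 1.2, green 4.0, each + whole turns. Starts at 2.0 to 4.5, so the stops are red 12.57, blue 1.2, green 4.0: within 0.15, at rest 0.3 s; over 0.45 past the red or blue stop spoils it. Friction 0.05 N m; stays where left.
- bar (a joint): Travel of the retaining bar in m: 0 = home, over the lane's centre line, 0.14 = fully back, towards the rack's +x. About 2 N of friction; stays where it is left. Not to be moved back while the dial is off green.
- bar_handle (a point): Red round handle on the middle of the bar, 20 dia x 36 high, vertical; this point is on its axis, 14 below its top (156 above the bench). The bar itself is aluminium, 22 wide along x, 534 long along y, its underside 122 and top 134 above the bench.
- bottle1: 220 g amber square bottle with an orange screw cap: body 42 x 42 x 54, cap 28 dia from 58 to 90 above the base, 90 mm tall overall. Most of the weight is in the body; held lightly by the cap it swings down. Origin: centre of the base; +z runs from base to cap. Starts lying in the lane roughly along it, cap to either end. Two or three of bottle1 to 3 are present.
- bottle2: 220 g amber square bottle with an orange screw cap: body 42 x 42 x 54, cap 28 dia from 58 to 90 above the base, 90 mm tall overall. Most of the weight is in the body; held lightly by the cap it swings down. Origin: centre of the base; +z runs from base to cap. Starts lying in the lane roughly along it, cap to either end. Two or three of bottle1 to 3 are present.
- bottle3: 220 g amber square bottle with an orange screw cap: body 42 x 42 x 54, cap 28 dia from 58 to 90 above the base, 90 mm tall overall. Most of the weight is in the body; held lightly by the cap it swings down. Origin: centre of the base; +z runs from base to cap. Starts lying in the lane roughly along it, cap to either end. Two or three of bottle1 to 3 are present.
- stock1: 220 g amber square bottle with a yellow screw cap: body 42 x 42 x 54, cap 28 dia from 58 to 90 above the base, 90 mm tall overall. Most of the weight is in the body; held lightly by the cap it swings down. Origin: centre of the base; +z runs from base to cap. Starts standing in the lane.
- stock2: 220 g amber square bottle with a yellow screw cap: body 42 x 42 x 54, cap 28 dia from 58 to 90 above the base, 90 mm tall overall. Most of the weight is in the body; held lightly by the cap it swings down. Origin: centre of the base; +z runs from base to cap. Starts standing in the lane.
- tube_rack: Bystander: blue tube rack with capped tubes, 78 x 122 x 100 high, origin under its centre.
- tip_box: Bystander: clear box 85 x 125 x 60 high, origin under its centre.
- wash_jar: Bystander: jar 68 dia x 100 high, origin under its centre.
Things that resemble listed ones, but are neither listed nor needed, are in the scene too. Leave any pink or purple look-alike of the bottle1 alone.

How it is judged:
By the outcome, as a careful person would: the job done as asked, in the order asked, and still so for the second after the job is handed in, with the robot touching nothing.
Of bottle1, bottle2, bottle3 only 2 to 3 are there at a start; the rules pass over those that are not, and their reading is None.
At some moment in a run one of bottle1, bottle2, bottle3 may be knocked a few centimetres aside while the robot is not near it.
Once in a run the grip may slacken for a moment while it holds something.
It also fails if it takes over 210 s, if anything falls off the work surface, if the arm or the gripper's body presses on something with over 40 N, if the wrist force passes 120 N, or if a joint passes its speed limit or range.

## Working session

There is one attempt and no reset: what is moved stays moved. The work goes in short steps, Python scripts to look and compute and a shell command to move; the robot and the scene stay as the last step left them, time stands still between calls to the robot, and variables do not carry over. Pictures are saved under pics/ and viewed, at most 14 in all, crops included, and the job is handed in when it is done.

```bash
ls; mkdir -p pics; python3 - <<'E'
from rig import ctrl
import cv2
o=ctrl.get_obs(); print(o)
for n in ("scene","top"):
    d=ctrl.get_image(n); cv2.imwrite(f"pics/{n}0.png",cv2.cvtColor(d["color"],cv2.COLOR_RGB2BGR))
    print(n,d["mtx"],d["dist"],d["origin"],d["orientation"])
E
```

```text
pics
{'clock': 0.0, 'joint_pos': array([-1.33231390e+00,  2.63555119e-01, -4.89099182e-02,  1.25941187e+00,
       -2.61968390e-05,  1.41546721e+00]), 'joint_velocities': array([-2.85000803e-04, -1.25724872e-03,  6.34018857e-04, -5.73831811e-05,
        1.52387384e-03,  2.87104621e-04]), 'effort': array([ 2.30287202e-03, -6.37612224e+01,  3.84562218e+01,  1.39647955e-02,
       -7.69840426e-05, -8.47278812e-06]), 'tcp_pos': array([ 0.20140744, -0.48474324,  0.40421823]), 'eef_rot': array([-3.07982872e+00, -6.14397123e-01,  1.11626659e-04]), 'force': array([ 0.15212757, -0.45099446,  0.94199852]), 'torque': array([-3.06148488e-05, -2.89993158e-02,  2.98675848e-02]), 'grip_force': 0.0, 'finger_gap': 0.08517117144855375}
scene [[489.74274805   0.         318.07815179]
 [  0.         489.74274805 197.29199454]
 [  0.           0.           1.        ]] [0.01955337 0.         0.         0.         0.        ] [ 1.20678405 -0.80562126  0.88741945] [-2.09706697 -0.7924536   0.42333785]
top [[393.65141849   0.         314.9490109 ]
 [  0.         393.65141849 199.8150784 ]
 [  0.           0.           1.        ]] [0.00925579 0.         0.         0.         0.        ] [ 0.41181366 -0.04164015  0.9394931 ] [-2.13110262  2.17712747 -0.18397907]
```

View pics/scene0.png

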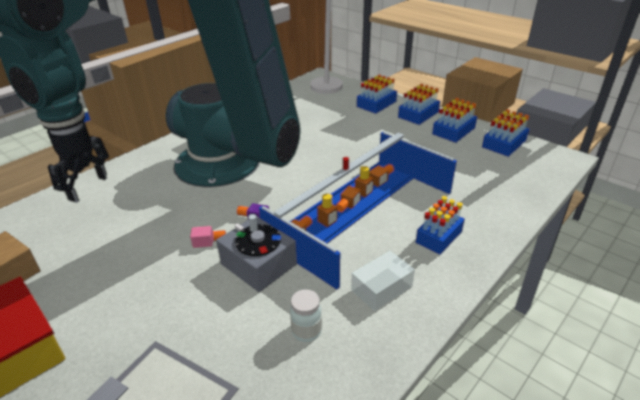

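View pics/top0.png

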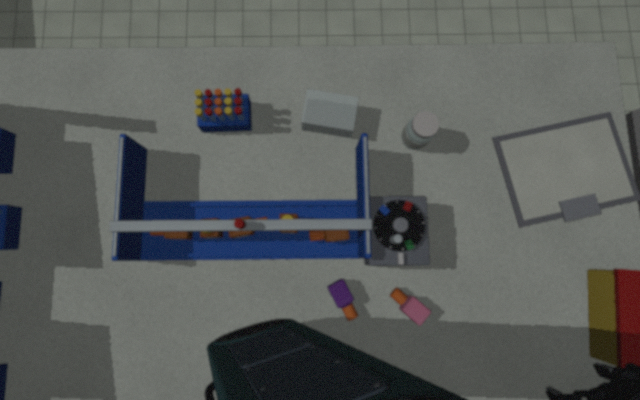

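The scene picture shows the rack ahead of the robot with the lock housing at its -y end. In the top picture the rack spans about (115–370, 135–260), the dial is at about (400,225), the bar handle at (240,223) and the white pointer at (402,258). The pink (415,308) and purple (342,295) look-alikes lie outside the lane. The amber bottles in the lane are the ones meant; I'll enlarge to confirm.

```bash
cat > h.py <<'E'
import numpy as np, cv2
from scipy.spatial.transform import Rotation as R
from rig import ctrl
def proj(d,P):
    Rw=R.from_rotvec(d["orientation"]).as_matrix()
    P=np.atleast_2d(P).astype(float)
    rv=cv2.Rodrigues(Rw.T)[0]; t=-Rw.T@np.array(d["origin"])
    return cv2.projectPoints(P,rv,t,np.array(d["mtx"]),np.array(d["dist"]))[0][:,0]
def back(d,px,z):
    u=cv2.undistortPoints(np.array(px,float).reshape(-1,1,2),np.array(d["mtx"]),np.array(d["dist"]))[:,0]
    Rw=R.from_rotvec(d["orientation"]).as_matrix()
    r=np.c_[u,np.ones(len(u))]@Rw.T; o=np.array(d["origin"])
    return o+r*((z-o[2])/r[:,2])[:,None]
def crop(d,x0,y0,x1,y1,s,name):
    c=cv2.cvtColor(d["color"],cv2.COLOR_RGB2BGR)[y0:y1,x0:x1]
    cv2.imwrite("pics/"+name,cv2.resize(c,None,fx=s,fy=s,interpolation=cv2.INTER_CUBIC))
E
python3 - <<'E'
from h import *
t=ctrl.get_image("top"); s=ctrl.get_image("scene")
import pickle; pickle.dump((t,s),open("im0.pkl","wb"))
a=cv2.cvtColor(t["color"],cv2.COLOR_RGB2BGR)[125:275,105:435]
b=cv2.cvtColor(s["color"],cv2.COLOR_RGB2BGR)[130:290,200:460]
a=cv2.resize(a,(792,360),interpolation=cv2.INTER_CUBIC)
cv2.imwrite("pics/topc.png",a)
cv2.imwrite("pics/scenec.png",cv2.resize(b,(780,480),interpolation=cv2.INTER_CUBIC))
E
```

```text
(no output)
```

View pics/topc.png

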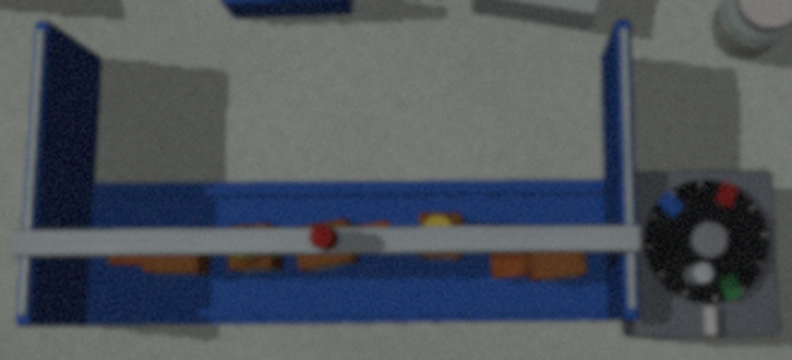

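View pics/scenec.png

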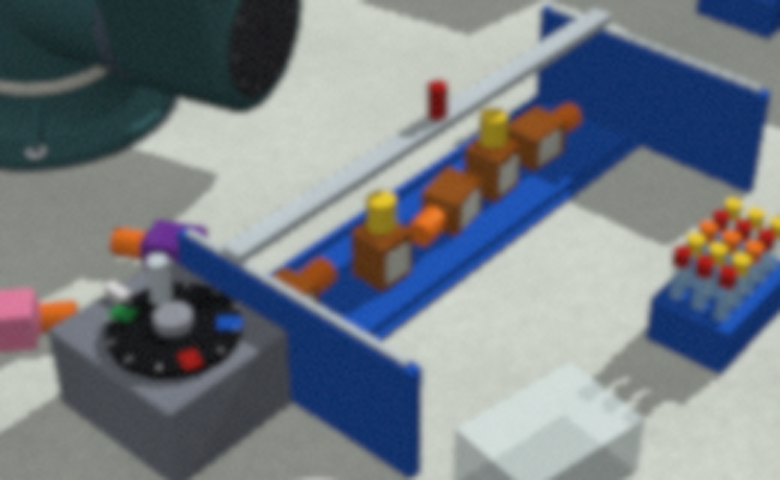

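The crops confirm three orange-capped amber bottles in the lane. In the top crop one is at the left with its cap left, one in the middle left of the handle with its cap to the right, and one at (540,262) with its cap left. Two yellow-capped ones stand between them. The post is at (702,272) on the dial, near green.

```bash
python3 - <<'E'
from h import *
import pickle
from scipy.optimize import least_squares
t,s=pickle.load(open("im0.pkl","rb"))
T=lambda p:np.array(p)/2.4+[105,125]-0.2
S=lambda p:np.array(p)/3+[200,130]-0.3
tp=[((-70,260,118),(24,320)),((-70,-260,118),(632,317)),((200,260,118),(42,24)),((200,-260,118),(625,23)),((-10,-333,108),(710,238)),((0,0,170),(322,236))]
sp=[((-10,-333,108),(173,313)),((0,0,170),(437,85)),((200,-267,118),(418,372)),((200,267,118),(768,92))]
def w(p,x):
    c,n=np.cos(x[2]),np.sin(x[2]); p=np.array(p)/1e3
    return [x[0]+c*p[0]-n*p[1],x[1]+n*p[0]+c*p[1],p[2]]
def f(x): 
    return np.r_[(proj(t,[w(a,x) for a,_ in tp])-[T(b) for _,b in tp]).ravel(),(proj(s,[w(a,x) for a,_ in sp])-[S(b) for _,b in sp]).ravel()]
r=least_squares(f,[0.37,0.1,0],loss="soft_l1"); print(r.x); print(f(r.x).reshape(-1,2).round(1))
x=r.x; th=x[2]
D=np.array(w((-10,-333,0),x)); print("dial",D,"handle",w((0,0,0),x))
P=back(t,T((702,270)),.139)[0]; print("post",P,(P-D)[:2],"q",-(np.arctan2(*(P-D)[1::-1])-th)%(2*np.pi))
inv=lambda P:np.array([[np.cos(th),np.sin(th)],[-np.sin(th),np.cos(th)]])@(np.array(P)[:2]-x[:2])
P=back(s,S((157,262)),.139)[0]; print("post s",P, -(np.arctan2(*(P-D)[1::-1])-th)%(2*np.pi))
for n,p,z in [("b1cap",(507,264),.027),("b1body",(556,262),.048),("st1 cap",(437,220),.096),("b2body",(325,255),.048),("b2capfar",(378,226),.027),("st2cap",(250,262),.05),("b3body",(180,262),.048)]:
    Q=back(t,T(p),z)[0]; print(n,Q.round(3),"rack",inv(Q).round(3))
E
```

```text
[ 0.48505635  0.08976113 -0.00285978]
[[-0.3  3.3]
 [ 0.7 -0.7]
 [-0.8 -1.2]
 [-1.4 -3.7]
 [ 0.6  3. ]
 [-0.2 -0.7]
 [-2.7 -0.8]
 [-0.1 -0.2]
 [-1.1  1.4]
 [ 0.9 -0.8]]
dial [ 0.47410409 -0.24320891  0.        ] handle [np.float64(0.48505635032779876), np.float64(0.08976113081272677), np.float64(0.0)]
post [ 0.45098919 -0.22645237  0.139     ] [-0.0231149   0.01675654] q 3.765991158709556
post s [ 0.45298862 -0.22884109  0.139     ] 3.736210553982701
b1cap [ 0.466 -0.064  0.027] rack [-0.018 -0.154]
b1body [ 0.466 -0.11   0.048] rack [-0.019 -0.199]
st1 cap [ 0.503 -0.     0.096] rack [ 0.018 -0.09 ]
b2body [0.477 0.107 0.048] rack [-0.008  0.018]
b2capfar [0.506 0.06  0.027] rack [ 0.021 -0.03 ]
st2cap [0.472 0.177 0.05 ] rack [-0.013  0.087]
b3body [0.474 0.242 0.048] rack [-0.012  0.152]
```

```bash
python3 -m crank '[[[0,0,0],[0,0,-0.0468],0],[[0,0,0],[0,0,-0.0468],0],[[0,0,0],[0,0,-0.0468],0],[[0,0,0],[0,0,-0.0468],0],[[0,0,0],[0,0,-0.0468],0],[[0,0,0],[0,0,-0.0468],0],[[0,0,0],[0,0,-0.0468],0],[[0,0,0],[0,0,-0.0468],0],[[0.2,0.2,0],[0,0,0],0],[[0.2,0.2,0],[0,0,0],0]]'
python3 -m crank '[[[0.3,0.3,0],[0,0,0],0],[[0.3,0.3,0],[0,0,0],0],[[0.3,0.3,0],[0,0,0],0],[[0.3,0.3,0],[0,0,0],0],[[0.3,0.3,0],[0,0,0],0],[[0.3,0.3,0],[0,0,0],0],[[0.3,0.3,0],[0,0,0],0],[[0.3,0.3,0],[0,0,0],0],[[0,0,0],[0,0,0],0],[[0,0,0],[0,0,0],0]]'
python3 - <<'E'
from h import *
d=ctrl.get_image("wrist"); o=ctrl.get_obs(); print(o["tcp_pos"],R.from_rotvec(o["eef_rot"]).as_matrix().round(3),o["joint_pos"])
print(d["origin"],R.from_rotvec(d["orientation"]).as_matrix().round(2))
import pickle; pickle.dump(d,open("w1.pkl","wb")); crop(d,0,0,640,400,1.2,"w1.png")
t,s=pickle.load(open("im0.pkl","rb"))
print(back(t,np.array([710,238])/2.4+[104.8,124.8],.108), back(s,np.array([173,311])/3+[199.7,129.7],.108))
E
```

```text
clock: 1.2
tcp_pos: [0.2336, -0.4526, 0.4044]
eef_rot: [-2.223, -2.219, -0.0]
force: [1.3, -0.3, 0.6]
finger_gap: 0.0856
grip_force: 0.0
clock: 2.2
tcp_pos: [0.4258, -0.2606, 0.4045]
eef_rot: [-2.22, -2.222, 0.0]
force: [-1.2, 0.0, -0.2]
finger_gap: 0.0855
grip_force: 0.0
[ 0.42545692 -0.26112902  0.40454495] [[ 0.  1. -0.]
 [ 1. -0.  0.]
 [ 0. -0. -1.]] [-7.13815813e-01  2.19016264e-01 -1.09426364e-01  1.24266282e+00
 -2.05337417e-04  8.57364538e-01]
[ 0.42707357 -0.18750523  0.37458681] [[ 1.    0.    0.  ]
 [ 0.   -0.96 -0.29]
 [ 0.    0.29 -0.96]]
[[ 0.4805734  -0.24225164  0.108     ]] [[ 0.47932469 -0.2391446   0.108     ]]
```

View pics/w1.png

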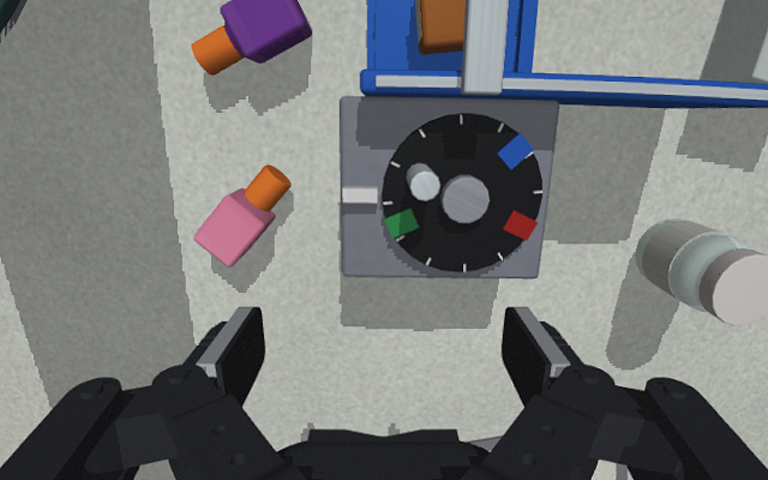

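The wrist view shows the dial hub top at about (466,199), the post top at (425,186), the pointer at (360,195), green at (401,223), red at (520,225) and blue at (515,151), all in 1.2x pixels.

```bash
python3 - <<'E'
from h import *
import pickle
d=pickle.load(open("w1.pkl","rb"))
p=lambda a:np.array(a)/1.2
H=back(d,p((466,199)),.108)[0]; D=back(d,p((463,193)),.096)[0]; P=back(d,p((425,185)),.139)[0]
print(H,D,P)
for c in (H,D): print((P-c)[:2],np.hypot(*(P-c)[:2]),"q",-np.arctan2(*(P-c)[1::-1])%(2*np.pi))
for n,a in dict(r=(520,225),b=(515,151),g=(401,223),ptr=(360,195)).items():
    Q=back(d,p(a),.096 if n!='ptr' else .085)[0]; print(n,Q,-(np.arctan2(*(Q-D)[1::-1]))%(2*np.pi))
E
```

```text
[ 0.4822896  -0.24066674  0.108     ] [ 0.48245787 -0.23885882  0.096     ] [ 0.45156924 -0.22629185  0.139     ]
[-0.03072036  0.0143749 ] 0.033917225178373124 q 3.579254574471438
[-0.03088863  0.01256697] 0.03334720634252397 q 3.52798835986627
r [ 0.52433958 -0.26164024  0.096     ] 0.498183995482419
b [ 0.51614726 -0.21007966  0.096     ] 5.576229195957374
g [ 0.43993839 -0.26028204  0.096     ] 2.674873771960186
ptr [ 0.41079613 -0.24243588  0.085     ] 3.091718138843906
```

```bash
python3 -m crank '[[[0.22,0.16,0],[0,0,0],0],[[0.22,0.16,0],[0,0,0],0],[[0,0,0.3],[0,0,0],0],[[0,0,0.3],[0,0,0],0],[[0,0,0.3],[0,0,0],0],[[0,0,0.3],[0,0,0],0],[[0,0,0.2],[0,0,0],0],[[0,0,0.13],[0,0,0],0],[[0,0,0],[0,0,0],0],[[0,0,0],[0,0,0],0]]'
python3 - <<'E'
from h import *
d=ctrl.get_image("wrist"); crop(d,160,160,480,400,2,"w2.png"); print(ctrl.get_obs()["tcp_pos"])
E
```

```text
clock: 3.25
tcp_pos: [0.4512, -0.2263, 0.2828]
eef_rot: [2.223, 2.219, 0.0]
force: [0.0, -0.2, -0.1]
finger_gap: 0.0855
grip_force: 0.0
[ 0.45132394 -0.22628001  0.28306537]
```

View pics/w2.png

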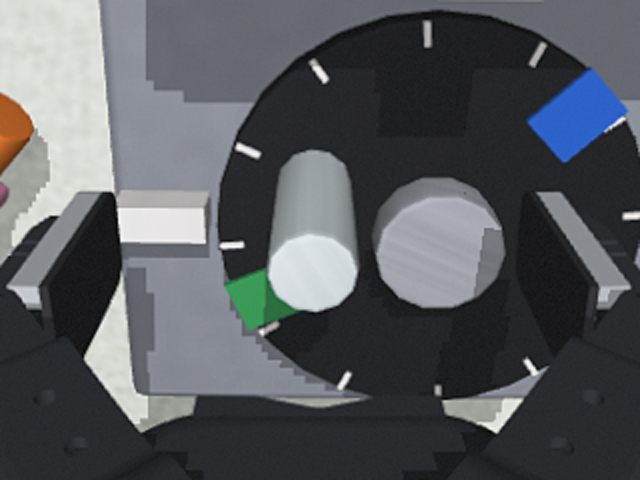

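The post stands between the pads at (315,272), so I'll close on it.

```bash
python3 -m crank '[[[0,0,0],[0,0,0],0.5],[[0,0,0],[0,0,0],0.8],[[0,0,0],[0,0,0],1],[[0,0,0],[0,0,0],1],[[0,0,0],[0,0,0],1],[[0,0,0],[0,0,0],1],[[0,0,0],[0,0,0],1],[[0,0,0],[0,0,0],1],[[0,0,0],[0,0,0],1],[[0,0,0],[0,0,0],1]]'
python3 - <<'E'
from h import *
C=np.array([.4823,-.2400]); r=.034
o=ctrl.get_obs(); print(o["force"],o["torque"])
def rows(q0,dq,n):
    P=lambda q:C+r*np.array([np.cos(q),-np.sin(q)])
    for k in range(n):
        v=P(q0+(k+1)*dq)-P(q0+k*dq); print([round(v[1]/.08,3),round(v[0]/.08,3)],end=' ')
        if k%10==9: print(round(q0+(k+1)*dq,3))
rows(3.58,.3,30)
E
```

```text
clock: 4.3
tcp_pos: [0.4509, -0.2256, 0.2826]
eef_rot: [-2.222, -2.22, 0.001]
force: [-4.1, 1.9, 8.1]
finger_gap: 0.0167
grip_force: 58.3
[-4.09692241  1.8552091   8.0827133 ] [ 0.31713819  0.74168165 -0.02509247]
[np.float64(0.106), np.float64(0.071)] [np.float64(0.08), np.float64(0.099)] [np.float64(0.047), np.float64(0.118)] [np.float64(0.01), np.float64(0.127)] [np.float64(-0.027), np.float64(0.124)] [np.float64(-0.063), np.float64(0.11)] [np.float64(-0.093), np.float64(0.087)] [np.float64(-0.114), np.float64(0.056)] [np.float64(-0.126), np.float64(0.019)] [np.float64(-0.126), np.float64(-0.019)] 6.58
[np.float64(-0.115), np.float64(-0.055)] [np.float64(-0.093), np.float64(-0.086)] [np.float64(-0.064), np.float64(-0.11)] [np.float64(-0.028), np.float64(-0.124)] [np.float64(0.01), np.float64(-0.127)] [np.float64(0.047), np.float64(-0.118)] [np.float64(0.079), np.float64(-0.099)] [np.float64(0.105), np.float64(-0.071)] [np.float64(0.122), np.float64(-0.037)] [np.float64(0.127), np.float64(0.001)] 9.58
[np.float64(0.121), np.float64(0.038)] [np.float64(0.104), np.float64(0.072)] [np.float64(0.078), np.float64(0.1)] [np.float64(0.045), np.float64(0.119)] [np.float64(0.008), np.float64(0.127)] [np.float64(-0.03), np.float64(0.124)] [np.float64(-0.065), np.float64(0.109)] [np.float64(-0.094), np.float64(0.085)] [np.float64(-0.115), np.float64(0.054)] [np.float64(-0.126), np.float64(0.017)] 12.58
```

```bash
python3 -m crank '[[[0.106,0.071,0],[0,0,0],1],[[0.08,0.099,0],[0,0,0],1],[[0.047,0.118,0],[0,0,0],1],[[0.01,0.127,0],[0,0,0],1],[[-0.027,0.124,0],[0,0,0],1],[[-0.063,0.11,0],[0,0,0],1],[[-0.093,0.087,0],[0,0,0],1],[[-0.114,0.056,0],[0,0,0],1],[[-0.126,0.019,0],[0,0,0],1],[[-0.126,-0.019,0],[0,0,0],1]]'
python3 - <<'E'
from h import *
d=ctrl.get_image("wrist"); crop(d,100,80,540,400,1.6,"w3.png"); o=ctrl.get_obs();print(o["tcp_pos"],o["force"])
E
```

```text
clock: 5.3
tcp_pos: [0.5143, -0.2502, 0.2824]
eef_rot: [-2.221, -2.22, 0.001]
force: [-10.8, 6.7, 13.3]
finger_gap: 0.0161
grip_force: 60.2
[ 0.51398009 -0.25129464  0.28238325] [-10.35067971   0.11661557  15.95448262]
```

View pics/w3.png

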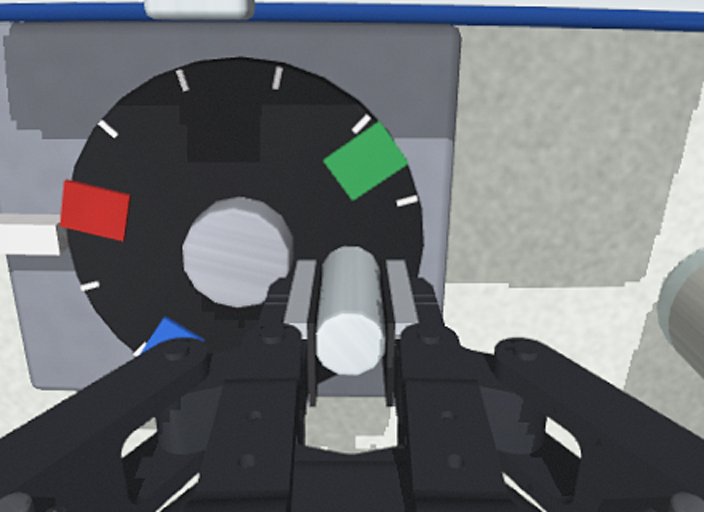

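Red is just past the pointer after the first pass, as planned (q≈6.58). Carrying on.

```bash
python3 -m crank '[[[-0.115,-0.055,0],[0,0,0],1],[[-0.093,-0.086,0],[0,0,0],1],[[-0.064,-0.11,0],[0,0,0],1],[[-0.028,-0.124,0],[0,0,0],1],[[0.01,-0.127,0],[0,0,0],1],[[0.047,-0.118,0],[0,0,0],1],[[0.079,-0.099,0],[0,0,0],1],[[0.105,-0.071,0],[0,0,0],1],[[0.122,-0.037,0],[0,0,0],1],[[0.127,0.001,0],[0,0,0],1]]'
python3 -c "
from rig import ctrl;o=ctrl.get_obs();print(o['tcp_pos'],o['force'])"
```

```text
clock: 6.35
tcp_pos: [0.4477, -0.2348, 0.2825]
eef_rot: [-2.223, -2.219, 0.003]
force: [-1.9, -2.5, 7.8]
finger_gap: 0.0164
grip_force: 59.8
[ 0.44765149 -0.2348264   0.28253628] [-1.94469146 -2.51723375  7.83742718]
```

```bash
python3 -m crank '[[[0.121,0.038,0],[0,0,0],1],[[0.104,0.072,0],[0,0,0],1],[[0.078,0.1,0],[0,0,0],1],[[0.045,0.119,0],[0,0,0],1],[[0.008,0.127,0],[0,0,0],1],[[-0.03,0.124,0],[0,0,0],1],[[-0.065,0.109,0],[0,0,0],1],[[-0.094,0.085,0],[0,0,0],1],[[-0.115,0.054,0],[0,0,0],1],[[-0.126,0.017,0],[0,0,0],1]]'
python3 -m crank '[[[0,0,0],[0,0,0],1],[[0,0,0],[0,0,0],1],[[0,0,0],[0,0,0],1],[[0,0,0],[0,0,0],1],[[0,0,0],[0,0,0],1],[[0,0,0],[0,0,0],1],[[0,0,0],[0,0,0],1],[[0,0,0],[0,0,0],1],[[0,0,0],[0,0,0],1],[[0,0,0],[0,0,0],1]]'
python3 - <<'E'
from h import *
d=ctrl.get_image("wrist"); crop(d,100,80,540,400,1.6,"w4.png"); o=ctrl.get_obs();print(o["tcp_pos"],o["force"])
E
```

```text
clock: 7.35
tcp_pos: [0.5156, -0.2411, 0.2824]
eef_rot: [-2.221, -2.219, 0.004]
force: [-15.7, 1.3, 17.0]
finger_gap: 0.0164
grip_force: 61.1
clock: 8.35
tcp_pos: [0.5155, -0.2409, 0.2824]
eef_rot: [-2.222, -2.219, 0.004]
force: [-11.8, -0.9, 10.1]
finger_gap: 0.0167
grip_force: 41.9
[ 0.51549231 -0.2408597   0.28238641] [-11.94759924  -1.44593409  13.82593282]
```

View pics/w4.png

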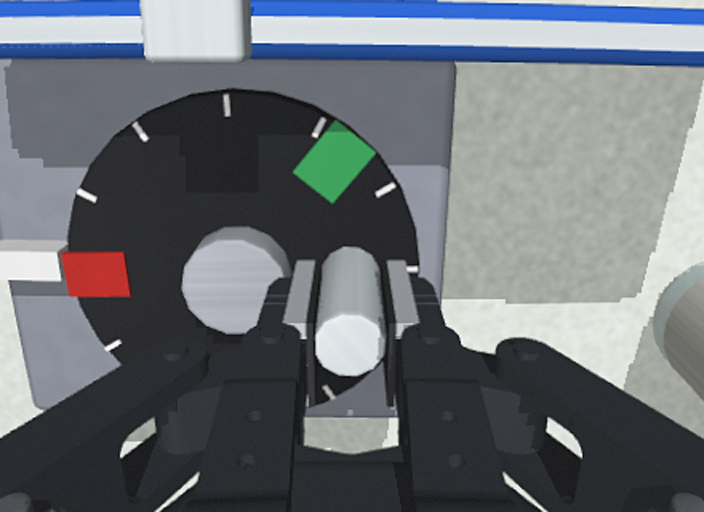

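Red sits at the pointer (95,274 against 30,262) and is stopped. Next, anticlockwise to blue.

```bash
python3 - <<'E'
import numpy as np
r=.034
def rows(q0,dq,n):
    P=lambda q:r*np.array([np.cos(q),-np.sin(q)])
    L=[]
    for k in range(n):
        v=P(q0+(k+1)*dq)-P(q0+k*dq); L.append(f"[[{v[1]/.08:.3f},{v[0]/.08:.3f},0],[0,0,0],1]")
        if k%10==9: print(','.join(L),round(q0+(k+1)*dq,3)); L=[]
rows(12.57,-.28425,40); rows(1.2,.28,10)
E
```

```text
[[0.119,-0.017,0],[0,0,0],1],[[0.110,-0.049,0],[0,0,0],1],[[0.092,-0.078,0],[0,0,0],1],[[0.066,-0.101,0],[0,0,0],1],[[0.035,-0.115,0],[0,0,0],1],[[0.001,-0.120,0],[0,0,0],1],[[-0.032,-0.116,0],[0,0,0],1],[[-0.064,-0.102,0],[0,0,0],1],[[-0.090,-0.080,0],[0,0,0],1],[[-0.109,-0.052,0],[0,0,0],1] 9.727
[[-0.119,-0.019,0],[0,0,0],1],[[-0.119,0.015,0],[0,0,0],1],[[-0.111,0.048,0],[0,0,0],1],[[-0.093,0.077,0],[0,0,0],1],[[-0.067,0.100,0],[0,0,0],1],[[-0.037,0.115,0],[0,0,0],1],[[-0.003,0.120,0],[0,0,0],1],[[0.031,0.116,0],[0,0,0],1],[[0.062,0.103,0],[0,0,0],1],[[0.089,0.082,0],[0,0,0],1] 6.885
[[0.108,0.053,0],[0,0,0],1],[[0.119,0.021,0],[0,0,0],1],[[0.120,-0.013,0],[0,0,0],1],[[0.111,-0.046,0],[0,0,0],1],[[0.094,-0.075,0],[0,0,0],1],[[0.069,-0.099,0],[0,0,0],1],[[0.038,-0.114,0],[0,0,0],1],[[0.005,-0.120,0],[0,0,0],1],[[-0.029,-0.117,0],[0,0,0],1],[[-0.061,-0.104,0],[0,0,0],1] 4.043
[[-0.087,-0.083,0],[0,0,0],1],[[-0.107,-0.055,0],[0,0,0],1],[[-0.118,-0.023,0],[0,0,0],1],[[-0.120,0.011,0],[0,0,0],1],[[-0.112,0.044,0],[0,0,0],1],[[-0.095,0.074,0],[0,0,0],1],[[-0.070,0.098,0],[0,0,0],1],[[-0.040,0.114,0],[0,0,0],1],[[-0.007,0.120,0],[0,0,0],1],[[0.027,0.117,0],[0,0,0],1] 1.2
[[-0.027,-0.115,0],[0,0,0],1],[[0.006,-0.118,0],[0,0,0],1],[[0.038,-0.112,0],[0,0,0],1],[[0.068,-0.097,0],[0,0,0],1],[[0.092,-0.075,0],[0,0,0],1],[[0.109,-0.046,0],[0,0,0],1],[[0.118,-0.014,0],[0,0,0],1],[[0.117,0.019,0],[0,0,0],1],[[0.107,0.050,0],[0,0,0],1],[[0.089,0.078,0],[0,0,0],1] 4.0
```

```bash
python3 -m crank '[[[0.119,-0.027,0],[0,0,0],1],[[0.11,-0.049,0],[0,0,0],1],[[0.092,-0.078,0],[0,0,0],1],[[0.066,-0.101,0],[0,0,0],1],[[0.035,-0.115,0],[0,0,0],1],[[0.001,-0.12,0],[0,0,0],1],[[-0.032,-0.116,0],[0,0,0],1],[[-0.064,-0.102,0],[0,0,0],1],[[-0.09,-0.08,0],[0,0,0],1],[[-0.109,-0.052,0],[0,0,0],1]]'
python3 -m crank '[[[-0.119,-0.019,0],[0,0,0],1],[[-0.119,0.015,0],[0,0,0],1],[[-0.111,0.048,0],[0,0,0],1],[[-0.093,0.077,0],[0,0,0],1],[[-0.067,0.1,0],[0,0,0],1],[[-0.037,0.115,0],[0,0,0],1],[[-0.003,0.12,0],[0,0,0],1],[[0.031,0.116,0],[0,0,0],1],[[0.062,0.103,0],[0,0,0],1],[[0.089,0.082,0],[0,0,0],1]]'
python3 -m crank '[[[0.108,0.053,0],[0,0,0],1],[[0.119,0.021,0],[0,0,0],1],[[0.12,-0.013,0],[0,0,0],1],[[0.111,-0.046,0],[0,0,0],1],[[0.094,-0.075,0],[0,0,0],1],[[0.069,-0.099,0],[0,0,0],1],[[0.038,-0.114,0],[0,0,0],1],[[0.005,-0.12,0],[0,0,0],1],[[-0.029,-0.117,0],[0,0,0],1],[[-0.061,-0.104,0],[0,0,0],1]]'
python3 - <<'E'
from h import *
o=ctrl.get_obs();print(o["tcp_pos"],o["force"],o["joint_pos"]); v=o["tcp_pos"][:2]-[.4817,-.2402]; print(-np.arctan2(v[1],v[0])%6.2832,np.hypot(*v))
E
```

```text
clock: 9.4
tcp_pos: [0.4485, -0.2307, 0.2825]
eef_rot: [-2.221, -2.221, -0.001]
force: [2.3, 1.8, 9.2]
finger_gap: 0.0165
grip_force: 59.2
clock: 10.4
tcp_pos: [0.5095, -0.2603, 0.2825]
eef_rot: [-2.222, -2.22, 0.001]
force: [-7.3, 1.5, 13.3]
finger_gap: 0.0168
grip_force: 59.6
clock: 11.4
tcp_pos: [0.4602, -0.2143, 0.2825]
eef_rot: [2.222, 2.221, 0.001]
force: [4.6, -1.9, 6.8]
finger_gap: 0.0165
grip_force: 59.1
[ 0.46019005 -0.21432019  0.28253827] [ 4.56306601 -1.8628465   6.79703105] [-5.96673031e-01  3.04404245e-01 -3.36547174e-01  9.29177310e-01
  8.03518857e-04  9.74548999e-01]
4.018956486627954 0.03365178768690731
```

```bash
python3 -m crank '[[[-0.087,-0.083,0],[0,0,0],1],[[-0.107,-0.055,0],[0,0,0],1],[[-0.118,-0.023,0],[0,0,0],1],[[-0.12,0.011,0],[0,0,0],1],[[-0.112,0.044,0],[0,0,0],1],[[-0.095,0.074,0],[0,0,0],1],[[-0.07,0.098,0],[0,0,0],1],[[-0.04,0.114,0],[0,0,0],1],[[-0.007,0.12,0],[0,0,0],1],[[0.027,0.117,0],[0,0,0],1]]'
python3 -m crank '[[[0,0,0],[0,0,0],1],[[0,0,0],[0,0,0],1],[[0,0,0],[0,0,0],1],[[0,0,0],[0,0,0],1],[[0,0,0],[0,0,0],1],[[0,0,0],[0,0,0],1],[[0,0,0],[0,0,0],1],[[0,0,0],[0,0,0],1],[[0,0,0],[0,0,0],1],[[0,0,0],[0,0,0],1]]'
python3 - <<'E'
from h import *
o=ctrl.get_obs();print(o["tcp_pos"],o["force"]); v=o["tcp_pos"][:2]-[.4817,-.2402]; print(-np.arctan2(v[1],v[0])%6.2832,np.hypot(*v))
# blue mark angle from the wrist image about the dial centre
d=ctrl.get_image("wrist"); c=d["color"].astype(int)
hsv=cv2.cvtColor(d["color"],cv2.COLOR_RGB2HSV)
n,l,st,ce=cv2.connectedComponentsWithStats(((hsv[...,0]>100)&(hsv[...,0]<125)&(hsv[...,1]>120)&(hsv[...,2]>80)).astype(np.uint8))
for i in range(1,n):
    if st[i,4]>150:
        Q=back(d,ce[i],.096)[0]; print("blue",ce[i],st[i,4],Q,-np.arctan2(Q[1]+.2395,Q[0]-.4820)%6.2832)
E
```

```text
clock: 12.4
tcp_pos: [0.4938, -0.2731, 0.2825]
eef_rot: [-2.223, -2.22, 0.0]
force: [-3.8, 1.5, 10.8]
finger_gap: 0.0164
grip_force: 59.6
clock: 13.4
tcp_pos: [0.4939, -0.2729, 0.2826]
eef_rot: [2.222, 2.22, 0.001]
force: [2.8, -1.0, 7.3]
finger_gap: 0.0162
grip_force: 59.6
[ 0.49390457 -0.27289615  0.2825671 ] [ 2.78066038 -0.99418595  7.29288174]
1.2135411400724347 0.03489970667643536
blue [401.92102316  35.81982672] 16967 [ 0.53082264 -0.1747341   0.096     ] 5.358353046626506
blue [589.29037801   3.13058419] 582 [ 0.61227657 -0.1590759   0.096     ] 5.730132599367189
blue [193.95417591 191.33776792] 1353 [ 0.43543835 -0.24334132  0.096     ] 3.0592794250751956
```

Blue is at the pointer within 0.1. Clockwise to green.

```bash
python3 -m crank '[[[-0.027,-0.115,0],[0,0,0],1],[[0.006,-0.118,0],[0,0,0],1],[[0.038,-0.112,0],[0,0,0],1],[[0.068,-0.097,0],[0,0,0],1],[[0.092,-0.075,0],[0,0,0],1],[[0.109,-0.046,0],[0,0,0],1],[[0.118,-0.014,0],[0,0,0],1],[[0.117,0.019,0],[0,0,0],1],[[0.107,0.05,0],[0,0,0],1],[[0.089,0.078,0],[0,0,0],1]]'
python3 -m crank '[[[0,0,0],[0,0,0],1],[[0,0,0],[0,0,0],1],[[0,0,0],[0,0,0],1],[[0,0,0],[0,0,0],1],[[0,0,0],[0,0,0],1],[[0,0,0],[0,0,0],1],[[0,0,0],[0,0,0],0],[[0,0,0],[0,0,0],0],[[0,0,0],[0,0,0],0],[[0,0,0],[0,0,0],0]]'
python3 -m crank '[[[0,0,-0.2],[0,0,0],0],[[0,0,-0.3],[0,0,0],0],[[0,0,-0.4],[0,0,0],0],[[0,0,-0.4],[0,0,0],0],[[0,0,-0.4],[0,0,0],0],[[0,0,0],[0,0,0],0],[[0,0,0],[0,0,0],0],[[0,0,0],[0,0,0],0],[[0,0,0],[0,0,0],0],[[0,0,0],[0,0,0],0]]'
python3 - <<'E'
from h import *
d=ctrl.get_image("wrist"); crop(d,0,0,640,400,1.2,"w5.png"); o=ctrl.get_obs();print(o["tcp_pos"],o["force"])
import pickle; pickle.dump(d,open("w5.pkl","wb"))
E
```

```text
clock: 14.45
tcp_pos: [0.4592, -0.2151, 0.2826]
eef_rot: [2.222, 2.22, -0.0]
force: [0.8, -5.4, 5.4]
finger_gap: 0.0164
grip_force: 59.1
clock: 15.45
tcp_pos: [0.4592, -0.2152, 0.2821]
eef_rot: [-2.222, -2.22, 0.0]
force: [-0.2, 0.0, -0.6]
finger_gap: 0.0731
grip_force: 0.0
clock: 16.45
tcp_pos: [0.4593, -0.2152, 0.4176]
eef_rot: [-2.221, -2.22, 0.0]
force: [-0.5, 0.2, -0.1]
finger_gap: 0.0851
grip_force: 0.0
[ 0.4592762  -0.21517328  0.41772896] [-0.54655981  0.44142852  0.33156412]
```

View pics/w5.png

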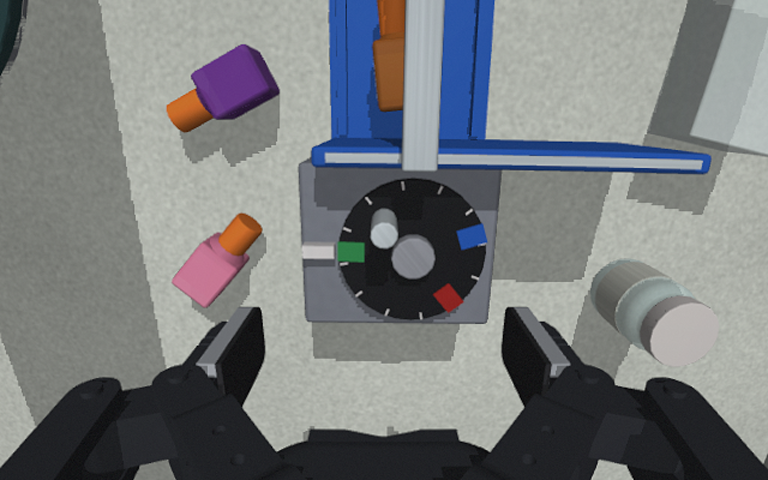

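Green is at the pointer (350,252 against 318,252). The bar crosses the cheek at (421,150). Now the handle.

```bash
python3 - <<'E'
from h import *
import pickle
t,s=pickle.load(open("im0.pkl","rb")); d=pickle.load(open("w5.pkl","rb"))
print(back(t,np.array([321,234])/2.4+[104.8,124.8],.17), back(s,np.array([437,84])/3+[199.7,129.7],.17))
print("bar",back(d,np.array([[405,160],[439,160],[406,50],[440,50]])/1.2,.134))
E
```

```text
[[0.48540249 0.09026302 0.17      ]] [[0.4847615  0.09065768 0.17      ]]
bar [[ 0.47399786 -0.168198    0.134     ]
 [ 0.49487888 -0.16817782  0.134     ]
 [ 0.47379205 -0.10528238  0.134     ]
 [ 0.49336929 -0.10521019  0.134     ]]
```

```bash
python3 -m crank '[[[0.4,0.03,0],[0,0,0],0],[[0.4,0.03,0],[0,0,0],0],[[0.4,0.03,0],[0,0,0],0],[[0.4,0.03,0],[0,0,0],0],[[0.4,0.03,0],[0,0,0],0],[[0.4,0.03,0],[0,0,0],0],[[0.4,0.03,0],[0,0,0],0],[[0.4,0.03,0],[0,0,0],0],[[0.4,0.04,0],[0,0,0],0],[[0.22,0.036,0],[0,0,0],0]]'
python3 -m crank '[[[0,0,0.2],[0,0,0],0],[[0,0,0.3],[0,0,0],0],[[0,0,0.3],[0,0,0],0],[[0,0,0.28],[0,0,0],0],[[0,0,0.2],[0,0,0],0],[[0,0,0],[0,0,0],0.7],[[0,0,0],[0,0,0],1],[[0,0,0],[0,0,0],1],[[0,0,0],[0,0,0],1],[[0,0,0],[0,0,0],1]]'
```

```text
clock: 17.5
tcp_pos: [0.4847, 0.0924, 0.4181]
eef_rot: [-2.22, -2.222, 0.0]
force: [0.4, -0.2, 0.6]
finger_gap: 0.0853
grip_force: 0.0
clock: 18.5
tcp_pos: [0.4851, 0.0904, 0.3168]
eef_rot: [2.222, 2.22, 0.002]
force: [0.0, -0.6, 3.4]
finger_gap: 0.0181
grip_force: 58.4
```

```bash
python3 -m crank '[[[0,0.1,0],[0,0,0],1],[[0,0.2,0],[0,0,0],1],[[0,0.25,0],[0,0,0],1],[[0,0.25,0],[0,0,0],1],[[0,0.25,0],[0,0,0],1],[[0,0.25,0],[0,0,0],1],[[0,0.2,0],[0,0,0],1],[[0,0.15,0],[0,0,0],1],[[0,0.08,0],[0,0,0],1],[[0,0.04,0],[0,0,0],1]]'
```

```text
clock: 19.5
tcp_pos: [0.6255, 0.0893, 0.3167]
eef_rot: [2.223, 2.219, -0.007]
force: [-30.3, -12.6, 25.9]
finger_gap: 0.0183
grip_force: 61.9
```

```bash
python3 -m crank '[[[0,0,0],[0,0,0],0.4],[[0,0,0],[0,0,0],0],[[0,0,0],[0,0,0],0],[[0,0,-0.2],[0,0,0],0],[[0,0,-0.4],[0,0,0],0],[[0,0,-0.5],[0,0,0],0],[[0,-0.4,-0.4],[0,0,0],0],[[0,-0.5,-0.2],[0,0,0],0],[[0,-0.5,0],[0,0,0],0],[[0,-0.4,0],[0,0,0],0]]'
python3 -m crank '[[[0,0,-0.5],[0,0,0],0],[[0,0,-0.5],[0,0,0],0],[[0,0,-0.5],[0,0,0],0],[[0,0,-0.3],[0,0,0],0],[[0,0,0],[0,0,0],0],[[0,0,0],[0,0,0],0],[[0,0,0],[0,0,0],0],[[0,0,0],[0,0,0],0],[[0,0,0],[0,0,0],0],[[0,0,0],[0,0,0],0]]'
python3 - <<'E'
from h import *
import pickle
d=ctrl.get_image("wrist"); t=ctrl.get_image("top"); print(ctrl.get_obs()["tcp_pos"])
pickle.dump((d,t),open("w6.pkl","wb"))
crop(d,0,0,640,400,1.25,"w6.png")
E
```

```text
clock: 20.5
tcp_pos: [0.4805, 0.0905, 0.4525]
eef_rot: [2.221, 2.22, 0.002]
force: [0.6, -0.6, 0.3]
finger_gap: 0.0853
grip_force: 0.0
clock: 21.5
tcp_pos: [0.4824, 0.0904, 0.5956]
eef_rot: [-2.222, -2.22, 0.001]
force: [0.3, -0.5, -0.0]
finger_gap: 0.0853
grip_force: 0.0
[0.48240147 0.09040266 0.59577269]
```

View pics/w6.png

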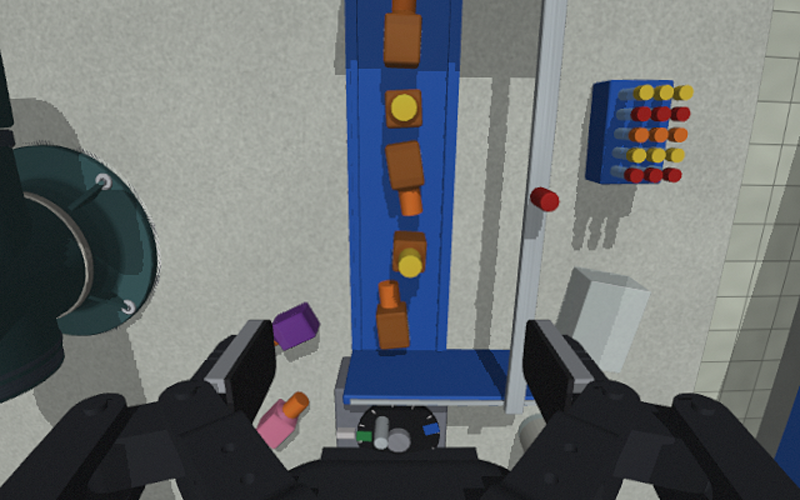

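The wrist view from above shows the lane open with the bar back (handle at 544,199). The positions in 1.25x pixels are:
- b3: body (403,40), cap at the top (404,5)
- stock2: cap (404,107)
- b2: body (405,166), cap (411,203)
- stock1: cap (410,266)
- b1: body (393,328), cap (389,293)

The purple and pink look-alikes are outside the lane.

```bash
python3 - <<'E'
from h import *
import pickle
d,t=pickle.load(open("w6.pkl","rb"))
print(d["origin"])
for n,p,z in [("b1capend",(388,283),.03),("b1neck",(390,306),.035),("b1body",(394,330),.048),("b1base",(396,349),.048),("st1cap",(410,266),.096),("b2capend",(412,214),.03),("b2neck",(408,190),.04),("b2body",(405,166),.048),("b2base",(402,144),.048),("st2cap",(404,107),.096),("b3base",(403,67),.048),("b3body",(403,40),.048),("b3neck",(404,12),.04),
 ("railL",(347,150),.015),("railR",(455,150),.015),("cheek-y",(430,402),.118)]:
    print(n,back(d,np.array(p)/1.25,z)[0].round(4))
# b3 cap in top camera: orange pixels
hsv=cv2.cvtColor(t["color"],cv2.COLOR_RGB2HSV)
m=((hsv[...,0]<16)&(hsv[...,1]>150)&(hsv[...,2]>60)).astype(np.uint8)
n,l,st,ce=cv2.connectedComponentsWithStats(m)
for i in range(1,n):
    if st[i,4]>20: print(st[i],back(t,ce[i],.04)[0].round(3), back(t,[st[i,0],ce[i][1]],.035)[0].round(3))
E
```

```text
[0.48373973 0.16350194 0.56566828]
b1capend [ 0.469  -0.0469  0.03  ]
b1neck [ 0.4716 -0.0784  0.035 ]
b1body [ 0.477  -0.1078  0.048 ]
b1base [ 0.4796 -0.1368  0.048 ]
st1cap [4.967e-01 2.000e-04 9.600e-02]
b2capend [0.5006 0.0477 0.03  ]
b2neck [0.4951 0.0802 0.04  ]
b2body [0.4912 0.1105 0.048 ]
b2base [0.4876 0.1363 0.048 ]
st2cap [0.4893 0.177  0.096 ]
b3base [0.4886 0.2222 0.048 ]
b3body [0.4886 0.2508 0.048 ]
b3neck [0.4897 0.2815 0.04  ]
railL [0.4182 0.1274 0.015 ]
railR [0.5549 0.1272 0.015 ]
cheek-y [ 0.5221 -0.1708  0.118 ]
[216  90   5   6  25] [0.811 0.163 0.04 ] [0.813 0.169 0.035]
[215  98   7   7  30] [0.788 0.162 0.04 ] [0.79  0.171 0.035]
[215 108   7   7  31] [0.765 0.162 0.04 ] [0.767 0.171 0.035]
[237 151   8   8  41] [0.657 0.109 0.04 ] [0.658 0.118 0.035]
[411 208   9   9  50] [ 0.514 -0.293  0.04 ] [ 0.514 -0.286  0.035]
[229 218  23  18 320] [0.488 0.109 0.04 ] [0.489 0.135 0.035]
[252 218  16  12 138] [0.494 0.065 0.04 ] [0.495 0.083 0.035]
[203 220  15  16  85] [0.484 0.17  0.04 ] [0.485 0.194 0.035]
[280 223  17   8  50] [ 0.482 -0.002  0.04 ] [0.483 0.019 0.035]
[310 223  38  18 450] [ 0.471 -0.096  0.04 ] [ 0.472 -0.05   0.035]
[151 228  19   9 100] [0.481 0.288 0.04 ] [0.482 0.311 0.035]
[ 618  270   22  100 1418] [ 0.267 -0.759  0.04 ] [ 0.267 -0.737  0.035]
[391 289  16  15 135] [ 0.325 -0.245  0.04 ] [ 0.325 -0.229  0.035]
[343 305  14  15 123] [ 0.293 -0.134  0.04 ] [ 0.293 -0.12   0.035]
```

```bash
python3 -m crank '[[[-0.28,0.191,0.4],[0,0,0],0.2],[[0,0,0.5],[0,0,-0.0467],0.4],[[0,0,0.5],[0,0,0],0.4],[[0,0,0.5],[0,0,0],0.4],[[0,0,0.5],[0,0,0],0.4],[[0,0,0.5],[0,0,0],0.4],[[0,0,0.5],[0,0,0],0.4],[[0,0,0.4],[0,0,0],0.4],[[0,0,0.2],[0,0,0],0.4],[[0,0,0.07],[0,0,0],0.4]]'
python3 -m crank '[[[0,0,0],[0,0,0],0.4],[[0,0,0],[0,0,0],0.4],[[0,0,0.3],[0,0,0],0.4],[[0,0,0.3],[0,0,0],0.4],[[0,0,0.3],[0,0,0],0.4],[[0,0,0.1],[0,0,0],0.4],[[0,0,0.06],[0,0,0],0.4],[[0,0,0],[0,0,0],0.6],[[0,0,0],[0,0,0],0.62],[[0,0,0],[0,0,0],0.62]]'
```

```text
clock: 22.6
tcp_pos: [0.4972, 0.068, 0.2687]
eef_rot: [-2.052, -2.376, 0.003]
force: [0.1, 0.4, 0.3]
finger_gap: 0.0513
grip_force: 0.0
clock: 23.6
tcp_pos: [0.498, 0.068, 0.1863]
eef_rot: [2.053, 2.377, 0.001]
force: [-0.4, -0.0, -0.7]
finger_gap: 0.0325
grip_force: 0.0
```

Claw 0.62 gives a 32.5 mm gap. I'll close in small steps and watch the grip force.

```bash
python3 -m crank '[[[0,0,0],[0,0,0],0.65],[[0,0,0],[0,0,0],0.66],[[0,0,0],[0,0,0],0.665],[[0,0,0],[0,0,0],0.67],[[0,0,0],[0,0,0],0.675],[[0,0,0],[0,0,0],0.68],[[0,0,0],[0,0,0],0.68],[[0,0,0],[0,0,0],0.68],[[0,0,0],[0,0,0],0.68],[[0,0,0],[0,0,0],0.68]]'
```

```text
clock: 24.6
tcp_pos: [0.4977, 0.0679, 0.1856]
eef_rot: [2.053, 2.377, -0.0]
force: [-1.9, -1.5, 5.7]
finger_gap: 0.0278
grip_force: 14.9
```

```bash
python3 -m crank '[[[0,0,0],[0,0,0],0.675],[[0,0,-0.06],[0,0,0],0.675],[[0,0,-0.08],[0,0,0],0.675],[[0,0,-0.08],[0,0,0],0.675],[[0,0,-0.08],[0,0,0],0.675],[[0,0,-0.08],[0,0,0],0.675],[[0,0,-0.08],[0,0,0],0.675],[[0,0,-0.08],[0,0,0],0.675],[[0,0,-0.08],[0,0,0],0.675],[[0,0,-0.06],[0,0,0],0.675]]'
python3 - <<'E'
from h import *
import pickle
d=ctrl.get_image("wrist"); s=ctrl.get_image("scene"); print(ctrl.get_obs()["tcp_pos"],ctrl.get_obs()["force"],ctrl.get_obs()["grip_force"])
a=cv2.resize(d["color"],(480,300)); b=cv2.resize(s["color"][120:260,240:420],None,fx=2.1,fy=2.1,interpolation=cv2.INTER_CUBIC)
c=np.zeros((600,480,3),np.uint8); c[:300]=a; c[300:300+b.shape[0],:b.shape[1]]=b
cv2.imwrite("pics/w7.png",c[...,::-1])
E
```

```text
clock: 25.6
tcp_pos: [0.4978, 0.068, 0.2405]
eef_rot: [2.054, 2.377, 0.0]
force: [-0.3, 0.4, -2.8]
finger_gap: 0.0276
grip_force: 4.7
[0.49791933 0.06797528 0.2405072 ] [ 0.84620509 -0.46936834 -2.01516345] 4.755987748503685
```

View pics/w7.png

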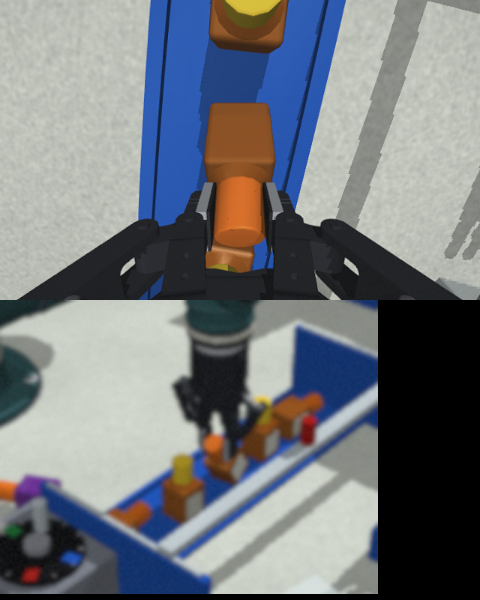

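The bottle is pivoting in the light grip, cap end up and leaning about 45°. I'll lift a little more and loosen slightly so it swings down.

```bash
python3 -m crank '[[[0,0,-0.1],[0,0,0],0.675],[[0,0,-0.1],[0,0,0],0.675],[[0,0,0],[0,0,0],0.6745],[[0,0,0],[0,0,0],0.6745],[[0,0,0],[0,0,0],0.674],[[0,0,0],[0,0,0],0.674],[[0,0,0],[0,0,0],0.674],[[0,0,0],[0,0,0],0.674],[[0,0,0],[0,0,0],0.674],[[0,0,0],[0,0,0],0.674]]'
cat >> h.py <<'E'
def obl(d,band=None):
    """orange cap / brown body blobs in a picture"""
    h=cv2.cvtColor(d["color"],cv2.COLOR_RGB2HSV); out=[]
    h0=h[...,0].astype(int)
    for nm,m in (("yel",(h0>20)&(h0<35)&(h[...,1]>130)&(h[...,2]>120)),("cap",(h0<20)&(h[...,1]>150)&(h[...,2]>195)),("body",(h0<20)&(h[...,1]>130)&(h[...,2]<=190)&(h[...,2]>70))):
        m=cv2.morphologyEx(m.astype(np.uint8),cv2.MORPH_OPEN,np.ones((3,3)))
        n,l,st,ce=cv2.connectedComponentsWithStats(m)
        for i in range(1,n):
            if st[i,4]>150: out.append((nm,[int(v) for v in st[i]],ce[i].round(0).tolist()))
    return out
E
python3 - <<'E'
from h import *
d=ctrl.get_image("wrist"); o=ctrl.get_obs(); print(o["tcp_pos"],o["force"],o["torque"],o["grip_force"])
for b in obl(d): print(b)
c=np.array(d["color"]); print(c[250:340:10,318], c[130:200:10,318])
E
```

```text
clock: 26.7
tcp_pos: [0.4977, 0.068, 0.2558]
eef_rot: [-2.054, -2.377, 0.0]
force: [-0.2, 0.0, -2.6]
finger_gap: 0.0276
grip_force: 2.8
[0.49771289 0.06797997 0.25586658] [ 0.86922102  0.25636408 -1.40883331] [ 0.03043033 -0.03796675 -0.0476299 ] 2.847737967967987
('yel', [299, 0, 73, 31, 1667], [335.0, 12.0])
('yel', [276, 342, 33, 18, 450], [292.0, 350.0])
('cap', [287, 280, 60, 49, 2253], [316.0, 304.0])
('body', [283, 0, 96, 65, 3092], [328.0, 40.0])
('body', [276, 176, 87, 149, 8134], [319.0, 231.0])
('body', [282, 315, 54, 48, 821], [312.0, 336.0])
[[175  91  37]
 [177  93  39]
 [177  92  36]
 [198 102  41]
 [206 107  41]
 [203 105  41]
 [202 105  42]
 [200 105  44]
 [166  88  35]] [[ 33  64 125]
 [ 31  63 125]
 [ 28  61 124]
 [ 44  88 176]
 [ 42  86 173]
 [111  68  37]
 [115  68  35]]
```

```bash
cat >> h.py <<'E'
def lean(d,o,row,s=1,g=.072,off=.150):
    """lean (deg) of a held bottle from the picture row of the body's upper edge; s=+1 base towards tool +x"""
    M=R.from_rotvec(o["eef_rot"]).as_matrix(); G=np.array(o["tcp_pos"])+off*M[:,2]; e=s*M[:,0]; y=M[:,1]; best=[]
    for ph in range(-20,100,2):
        p=np.radians(ph); z=np.array([0,0,1.]); a=np.cos(p)*z-np.sin(p)*e; b=np.cos(p)*e+np.sin(p)*z
        P=[G+a*(h-g)+b*u+y*v for h in (0,.054) for u in (-.021,.021) for v in (-.021,.021)]
        q=proj(d,P); best.append((abs(q[:,1].min()-row),ph,q.min(0).round(),q.max(0).round()))
    return sorted(best,key=lambda x:x[0])[:3]
E
python3 - <<'E'
from h import *
d=ctrl.get_image("wrist"); o=ctrl.get_obs()
print(lean(d,o,176)); print(lean(d,o,137))
for b in obl(d): print(b)
E
```

```text
[(np.float64(1.320104566493569), 6, array([266., 177.]), array([365., 299.])), (np.float64(2.4107579545479894), 8, array([266., 174.]), array([366., 297.])), (np.float64(5.081645766266519), 4, array([267., 181.]), array([365., 301.]))]
[(np.float64(1.3639646320600889), 28, array([262., 138.]), array([369., 276.])), (np.float64(1.8966531823103878), 30, array([262., 135.]), array([369., 274.])), (np.float64(4.6812130835576795), 26, array([263., 142.]), array([369., 278.]))]
('yel', [299, 0, 73, 31, 1667], [335.0, 12.0])
('yel', [276, 342, 33, 18, 451], [292.0, 350.0])
('cap', [287, 280, 60, 49, 2261], [316.0, 304.0])
('body', [283, 0, 96, 65, 3090], [328.0, 40.0])
('body', [276, 176, 87, 149, 8137], [319.0, 231.0])
('body', [282, 315, 54, 48, 825], [312.0, 336.0])
```

The lean is down to about 6°. I'll firm up slightly, move it a little along the lane and lower.

```bash
python3 -m crank '[[[0,0,0],[0,0,0],0.677],[[0.06,-0.04,0],[0,0,0],0.677],[[0.1,-0.04,0],[0,0,0],0.677],[[0.06,-0.04,0],[0,0,0],0.677],[[0,0,0],[0,0,0],0.677],[[0,0,0.1],[0,0,0],0.677],[[0,0,0.1],[0,0,0],0.677],[[0,0,0.06],[0,0,0],0.676],[[0,0,0.03],[0,0,0],0.675],[[0,0,0.03],[0,0,0],0.674]]'
```

```text
clock: 27.8
tcp_pos: [0.486, 0.0856, 0.2339]
eef_rot: [-2.051, -2.378, -0.014]
force: [-32.2, 28.7, 121.6]
finger_gap: 0.028
grip_force: 65.0
```

Contact came earlier than expected, and the wrist force was high (over 120 N). Backing off gently and releasing.

```bash
python3 -m crank '[[[0,0,-0.05],[0,0,0],0.674],[[0,0,-0.04],[0,0,0],0.674],[[0,0,0],[0,0,0],0.67],[[0,0,0],[0,0,0],0.66],[[0,0,0],[0,0,0],0.65],[[0,0,0],[0,0,0],0.64],[[0,0,0],[0,0,0],0.6],[[0,0,0],[0,0,0],0.5],[[0,0,0],[0,0,0],0.4],[[0,0,0],[0,0,0],0.4]]'
python3 - <<'E'
from h import *
d=ctrl.get_image("wrist"); o=ctrl.get_obs(); print(o["tcp_pos"],o["force"])
for b in obl(d): print(b)
print(lean(d,o,176)[0])
E
```

```text
clock: 28.8
tcp_pos: [0.4857, 0.084, 0.2375]
eef_rot: [2.054, 2.377, 0.0]
force: [-0.7, -0.4, 0.7]
finger_gap: 0.0512
grip_force: 0.0
[0.48565298 0.08399251 0.23747484] [ 0.08808499 -1.19434024  0.23079509]
('yel', [324, 0, 89, 81, 5975], [368.0, 37.0])
('cap', [284, 250, 71, 64, 3531], [319.0, 281.0])
('body', [302, 0, 102, 106, 3818], [339.0, 69.0])
('body', [275, 176, 89, 103, 6889], [319.0, 220.0])
('body', [283, 306, 72, 57, 3217], [318.0, 336.0])
(np.float64(1.309816230628968), 6, array([266., 177.]), array([365., 299.]))
```

```bash
python3 -m crank '[[[0,0,-0.1],[0,0,0],0.3],[[0,0,-0.2],[0,0,0],0],[[0,0,-0.3],[0,0,0],0],[[0,0,-0.4],[0,0,0],0],[[0,0,-0.5],[0,0,0],0],[[0,0,-0.5],[0,0,0],0],[[0,0,-0.5],[0,0,0],0],[[0,0,-0.5],[0,0,0],0],[[0,0,0],[0,0,0],0],[[0,0,0],[0,0,0],0]]'
python3 - <<'E'
from h import *
d=ctrl.get_image("wrist"); o=ctrl.get_obs(); print(o["tcp_pos"],o["force"])
for b in obl(d): print(b)
crop(d,120,0,520,400,1.4,"w8.png")
import pickle; pickle.dump(d,open("w8.pkl","wb"))
E
```

```text
clock: 29.85
tcp_pos: [0.4856, 0.084, 0.4784]
eef_rot: [2.053, 2.376, 0.002]
force: [0.1, -0.2, 0.3]
finger_gap: 0.0855
grip_force: 0.0
[0.48544935 0.0840063  0.47737641] [0.2684707  0.32152954 0.44607545]
('yel', [320, 63, 28, 28, 630], [334.0, 76.0])
('yel', [577, 94, 14, 15, 172], [583.0, 101.0])
('yel', [596, 97, 14, 15, 176], [602.0, 104.0])
('yel', [614, 100, 14, 15, 163], [621.0, 107.0])
('yel', [558, 156, 14, 15, 163], [564.0, 163.0])
('yel', [576, 159, 14, 14, 157], [583.0, 166.0])
('yel', [304, 222, 24, 31, 563], [316.0, 238.0])
('body', [319, 0, 43, 35, 1215], [340.0, 15.0])
('body', [313, 58, 40, 41, 772], [331.0, 79.0])
('body', [566, 115, 19, 15, 200], [576.0, 122.0])
('body', [587, 118, 17, 15, 192], [595.0, 125.0])
('body', [607, 122, 14, 14, 157], [614.0, 128.0])
('body', [301, 134, 36, 40, 1340], [318.0, 153.0])
('body', [556, 136, 58, 20, 733], [585.0, 145.0])
('body', [549, 176, 17, 14, 174], [557.0, 182.0])
('body', [567, 179, 17, 14, 171], [576.0, 185.0])
('body', [586, 181, 15, 14, 157], [593.0, 187.0])
('body', [459, 183, 30, 29, 510], [474.0, 198.0])
('body', [298, 201, 37, 41, 842], [317.0, 217.0])
('body', [265, 261, 31, 67, 1726], [280.0, 297.0])
('body', [149, 278, 18, 20, 219], [157.0, 287.0])
```

View pics/w8.png

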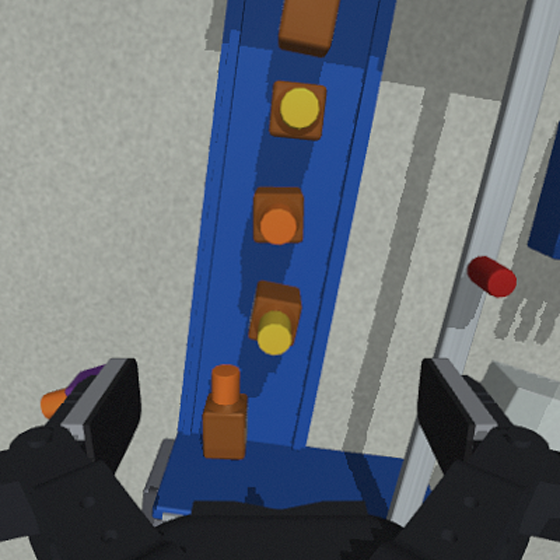

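b2 stands upright in the lane at (278,226), between the yellow caps at (299,107) and (274,335). b1 still lies at (225,415). Next, b3.

```bash
python3 -m crank '[[[0,0,0],[0,0,0.0467],0],[[0.3,0,0],[0,0,0],0],[[0.5,0,0],[0,0,0],0],[[0.5,0,0],[0,0,0],0],[[0.5,0,0],[0,0,0],0],[[0.3,0,0],[0,0,0],0],[[0,0,0.4],[0,0,0],0.2],[[0,0,0.4],[0,0,0],0.4],[[0,0,0],[0,0,0],0.4],[[0,0,0],[0,0,0],0.4]]'
cat >> h.py <<'E'
def orects(d):
    h=cv2.cvtColor(d["color"],cv2.COLOR_RGB2HSV)
    m=((h[...,0]<20)&(h[...,1]>130)&(h[...,2]>50)).astype(np.uint8)
    m=cv2.morphologyEx(m,cv2.MORPH_OPEN,np.ones((3,3)))
    for c in cv2.findContours(m,cv2.RETR_EXTERNAL,cv2.CHAIN_APPROX_NONE)[0]:
        if cv2.contourArea(c)<600: continue
        p=c[:,0]; w=back(d,p,.034)
        out=[]
        for y in np.arange(np.ceil(w[:,1].min()*100)/100,w[:,1].max(),.01):
            k=abs(w[:,1]-y)<.002
            if k.sum()>1: out.append((round(y,2),w[k,0].min().round(3),w[k,0].max().round(3)))
        print("blob",p.min(0),p.max(0),"y",w[:,1].min().round(3),w[:,1].max().round(3)); print("  ",[tuple(float(v) for v in q) for q in out])
E
python3 - <<'E'
from h import *
d=ctrl.get_image("wrist"); o=ctrl.get_obs(); print(o["tcp_pos"]); orects(d)
E
```

```text
clock: 30.9
tcp_pos: [0.4856, 0.2518, 0.4136]
eef_rot: [-2.222, -2.22, 0.002]
force: [-0.1, -0.2, 0.6]
finger_gap: 0.0509
grip_force: 0.0
[0.48587014 0.25189471 0.41449917]
blob [560 308] [619 328] y 0.047 0.076
   [(0.05, 0.799, 0.869), (0.06, 0.789, 0.869), (0.07, 0.785, 0.859)]
blob [299 276] [344 363] y 0.001 0.126
   [(0.01, 0.477, 0.518), (0.02, 0.477, 0.516), (0.03, 0.472, 0.515), (0.04, 0.47, 0.51), (0.05, 0.469, 0.501), (0.06, 0.467, 0.509), (0.07, 0.465, 0.508), (0.08, 0.463, 0.507), (0.09, 0.462, 0.505), (0.1, 0.464, 0.504), (0.11, 0.464, 0.504), (0.12, 0.465, 0.502)]
blob [567 251] [636 291] y 0.101 0.154
   [(0.11, 0.787, 0.87), (0.12, 0.783, 0.865), (0.13, 0.798, 0.865), (0.14, 0.786, 0.868), (0.15, 0.783, 0.857)]
blob [301 211] [340 261] y 0.145 0.205
   [(0.15, 0.468, 0.51), (0.16, 0.467, 0.51), (0.17, 0.467, 0.51), (0.18, 0.466, 0.51), (0.19, 0.468, 0.508), (0.2, 0.469, 0.507)]
blob [300 106] [341 195] y 0.223 0.315
   [(0.23, 0.466, 0.507), (0.24, 0.466, 0.507), (0.25, 0.467, 0.508), (0.26, 0.467, 0.508), (0.27, 0.468, 0.509), (0.28, 0.469, 0.506), (0.29, 0.476, 0.502), (0.3, 0.476, 0.502), (0.31, 0.477, 0.502)]
```

```bash
python3 -m crank '[[[0.26,0.02,0.2],[0,0,0],0.4],[[0.265,0.02,0.4],[0,0,0],0.4],[[0,0,0.4],[0,0,0],0.4],[[0,0,0.4],[0,0,0],0.4],[[0,0,0.4],[0,0,0],0.4],[[0,0,0.3],[0,0,0],0.4],[[0,0,0.3],[0,0,0],0.4],[[0,0,0.25],[0,0,0],0.4],[[0,0,0.15],[0,0,0],0.4],[[0,0,0.06],[0,0,0],0.4]]'
python3 -m crank '[[[0,0,0],[0,0,0],0.6],[[0,0,0],[0,0,0],0.62],[[0,0,0],[0,0,0],0.65],[[0,0,0],[0,0,0],0.66],[[0,0,0],[0,0,0],0.665],[[0,0,0],[0,0,0],0.67],[[0,0,0],[0,0,0],0.675],[[0,0,0],[0,0,0],0.676],[[0,0,0],[0,0,0],0.676],[[0,0,0],[0,0,0],0.676]]'
```

```text
clock: 31.95
tcp_pos: [0.4895, 0.294, 0.1847]
eef_rot: [2.223, 2.22, 0.0]
force: [0.2, -1.2, 0.1]
finger_gap: 0.0511
grip_force: 0.0
clock: 32.95
tcp_pos: [0.4891, 0.2942, 0.1853]
eef_rot: [-2.222, -2.221, -0.002]
force: [-2.5, 0.4, 7.8]
finger_gap: 0.0277
grip_force: 14.4
```

```bash
python3 -m crank '[[[0,0,0],[0,0,0],0.673],[[0,0,-0.06],[0,0,0],0.672],[[0,0,-0.09],[0,0,0],0.6715],[[0,0,-0.09],[0,0,0],0.6715],[[0,0,-0.09],[0,0,0],0.6715],[[0,0,-0.09],[0,0,0],0.6715],[[0,0,-0.09],[0,0,0],0.6715],[[0,0,-0.09],[0,0,0],0.6715],[[0,0,-0.09],[0,0,0],0.6715],[[0,0,-0.09],[0,0,0],0.6715]]'
python3 - <<'E'
from h import *
d=ctrl.get_image("wrist"); o=ctrl.get_obs(); print(o["tcp_pos"],o["force"],o["grip_force"]); orects(d)
for l in (20,10,0): pass
for b in obl(d): print(b)
E
```

```text
clock: 33.95
tcp_pos: [0.4891, 0.294, 0.2478]
eef_rot: [2.222, 2.221, 0.0]
force: [0.9, 0.0, 1.3]
finger_gap: 0.0277
grip_force: 0.0
[0.48930852 0.2941296  0.24880564] [-0.09545959  0.27655234  1.8741068 ] 0.0
blob [287 338] [345 363] y 0.197 0.217
   [(0.2, 0.469, 0.508), (0.21, 0.469, 0.507)]
blob [283 177] [352 333] y 0.221 0.324
   [(0.23, 0.467, 0.511), (0.24, 0.469, 0.511), (0.25, 0.471, 0.51), (0.26, 0.472, 0.509), (0.27, 0.472, 0.508), (0.28, 0.472, 0.509), (0.29, 0.472, 0.509), (0.3, 0.478, 0.504), (0.31, 0.478, 0.503), (0.32, 0.478, 0.504)]
('body', [284, 177, 69, 157, 8958], [319.0, 261.0])
('body', [287, 338, 59, 26, 1274], [316.0, 350.0])
```

The grip was too light and b3 stayed lying. Regrip slightly firmer.

```bash
python3 -m crank '[[[0,0,0],[0,0,0],0.6],[[0,0,0],[0,0,0],0.5],[[0,0,0.2],[0,0,0],0.5],[[0,0,0.25],[0,0,0],0.5],[[0,0,0.25],[0,0,0],0.5],[[0,0,0.09],[0,0,0],0.5],[[0,0,0],[0,0,0],0.62],[[0,0,0],[0,0,0],0.65],[[0,0,0],[0,0,0],0.665],[[0,0,0],[0,0,0],0.67]]'
python3 -m crank '[[[0,0,0],[0,0,0],0.676],[[0,0,0],[0,0,0],0.676],[[0,0,0],[0,0,0],0.676],[[0,0,0],[0,0,0],0.676],[[0,0,0],[0,0,0],0.674],[[0,0,0],[0,0,0],0.674],[[0,0,0],[0,0,0],0.674],[[0,0,0],[0,0,0],0.674],[[0,0,0],[0,0,0],0.674],[[0,0,0],[0,0,0],0.674]]'
```

```text
clock: 35.0
tcp_pos: [0.4891, 0.2941, 0.1844]
eef_rot: [2.222, 2.22, 0.001]
force: [0.5, -0.0, -2.3]
finger_gap: 0.0399
grip_force: 60.6
clock: 36.0
tcp_pos: [0.489, 0.294, 0.1839]
eef_rot: [-2.222, -2.22, 0.0]
force: [0.7, -1.2, -2.8]
finger_gap: 0.04
grip_force: 60.6
```

The bottle has slid about 12 mm towards +y, so the pads are now on its body (gap 40). I'll drag it back 16 mm, open and regrip on the cap.

```bash
python3 -m crank '[[[-0.05,0,0],[0,0,0],0.674],[[-0.05,0,0],[0,0,0],0.674],[[-0.05,0,0],[0,0,0],0.674],[[-0.05,0,0],[0,0,0],0.674],[[0,0,0],[0,0,0],0.5],[[0,0,0],[0,0,0],0.4],[[0,0,-0.4],[0,0,0],0.4],[[0,0,-0.5],[0,0,0],0.4],[[0,0,-0.5],[0,0,0],0.4],[[0,0,-0.5],[0,0,0],0.4]]'
python3 - <<'E'
from h import *
d=ctrl.get_image("wrist"); o=ctrl.get_obs(); print(o["tcp_pos"],o["force"],o["grip_force"]); orects(d)
E
```

```text
clock: 37.0
tcp_pos: [0.4887, 0.278, 0.3377]
eef_rot: [2.222, 2.221, 0.001]
force: [0.1, -0.7, 0.1]
finger_gap: 0.0515
grip_force: 0.0
[0.48957055 0.27844019 0.34387942] [ 1.17485947 -0.8983379   6.80374293] 0.0
blob [614 323] [639 370] y 0.075 0.136
   [(0.08, 0.818, 0.834), (0.09, 0.805, 0.832), (0.1, 0.798, 0.828), (0.11, 0.799, 0.825), (0.12, 0.804, 0.821), (0.13, 0.797, 0.818)]
blob [292 154] [344 330] y 0.137 0.306
   [(0.14, 0.467, 0.511), (0.15, 0.467, 0.511), (0.16, 0.467, 0.511), (0.17, 0.466, 0.51), (0.18, 0.465, 0.509), (0.19, 0.467, 0.508), (0.2, 0.469, 0.507), (0.21, 0.47, 0.511), (0.22, 0.469, 0.511), (0.23, 0.469, 0.511), (0.24, 0.469, 0.511), (0.25, 0.47, 0.512), (0.26, 0.469, 0.511), (0.27, 0.471, 0.51), (0.28, 0.478, 0.503), (0.29, 0.478, 0.503), (0.3, 0.478, 0.503)]
```

```bash
python3 -m crank '[[[0.14,0.015,0.1],[0,0,0],0.4],[[0,0,0.3],[0,0,0],0.4],[[0,0,0.4],[0,0,0],0.4],[[0,0,0.4],[0,0,0],0.4],[[0,0,0.4],[0,0,0],0.45],[[0,0,0.2],[0,0,0],0.5],[[0,0,0.09],[0,0,0],0.55],[[0,0,0],[0,0,0],0.62],[[0,0,0],[0,0,0],0.65],[[0,0,0],[0,0,0],0.665]]'
python3 -m crank '[[[0,0,0],[0,0,0],0.67],[[0,0,0],[0,0,0],0.676],[[0,0,0],[0,0,0],0.676],[[0,0,0],[0,0,0],0.676],[[0,0,0],[0,0,0],0.674],[[0,0,0],[0,0,0],0.674],[[0,0,0],[0,0,0],0.674],[[0,0,0],[0,0,0],0.674],[[0,0,0],[0,0,0],0.674],[[0,0,0],[0,0,0],0.674]]'
```

```text
clock: 38.05
tcp_pos: [0.4904, 0.2894, 0.1855]
eef_rot: [2.222, 2.22, 0.002]
force: [-0.5, 0.4, -0.4]
finger_gap: 0.0288
grip_force: 0.3
clock: 39.05
tcp_pos: [0.4904, 0.2894, 0.1853]
eef_rot: [-2.222, -2.221, -0.002]
force: [-1.1, 1.7, 6.7]
finger_gap: 0.0277
grip_force: 6.7
```

```bash
python3 -m crank '[[[0,0,-0.06],[0,0,0],0.674],[[0,0,-0.08],[0,0,0],0.674],[[0,0,-0.09],[0,0,0],0.674],[[0,0,-0.09],[0,0,0],0.674],[[0,0,-0.09],[0,0,0],0.674],[[0,0,-0.09],[0,0,0],0.674],[[0,0,-0.09],[0,0,0],0.674],[[0,0,-0.09],[0,0,0],0.674],[[0,0,-0.1],[0,0,0],0.674],[[0,0,-0.1],[0,0,0],0.674]]'
python3 - <<'E'
from h import *
d=ctrl.get_image("wrist"); o=ctrl.get_obs(); print(o["tcp_pos"],o["force"],o["grip_force"]); orects(d)
# predicted body outline for leans
for ph in (0,30,60,90):
    M=R.from_rotvec(o["eef_rot"]).as_matrix(); G=np.array(o["tcp_pos"])+.155*M[:,2]; p=np.radians(ph); e=-M[:,0];z=np.array([0,0,1.]); a=np.cos(p)*z-np.sin(p)*e; b=np.cos(p)*e+np.sin(p)*z
    f=lambda hs,w:(lambda q:(q.min(0).round(),q.max(0).round()))(proj(d,[G+a*(h-.073)+b*u+M[:,1]*v for h in hs for u in (-w,w) for v in (-w,w)]))
    print(ph,"body",f((0,.054),.021),"captop",f((.09,),.012))
for b in obl(d): print(b)
E
```

```text
clock: 40.05
tcp_pos: [0.4902, 0.2892, 0.2557]
eef_rot: [-2.222, -2.221, 0.0]
force: [-0.1, -0.4, -2.5]
finger_gap: 0.0281
grip_force: 1.7
[0.49044861 0.2893484  0.25688722] [ 0.38648891  0.33684237 -0.4331056 ] 1.3960728608071804
blob [284 326] [344 363] y 0.185 0.216
   [(0.19, 0.467, 0.509), (0.2, 0.468, 0.508), (0.21, 0.47, 0.507)]
blob [280 206] [358 305] y 0.232 0.3
   [(0.24, 0.475, 0.508), (0.25, 0.471, 0.512), (0.26, 0.471, 0.512), (0.27, 0.472, 0.511), (0.28, 0.468, 0.515), (0.29, 0.468, 0.515)]
0 body (array([270., 186.]), array([364., 299.])) captop (array([283., 276.]), array([351., 333.]))
30 body (array([271., 236.]), array([363., 328.])) captop (array([283., 248.]), array([350., 316.]))
60 body (array([266., 263.]), array([368., 385.])) captop (array([282., 233.]), array([351., 287.]))
90 body (array([260., 293.]), array([373., 456.])) captop (array([284., 232.]), array([350., 257.]))
('cap', [288, 244, 63, 62, 2999], [318.0, 274.0])
('body', [280, 206, 79, 55, 3122], [319.0, 228.0])
('body', [284, 326, 61, 38, 1978], [315.0, 344.0])
```

```bash
python3 - <<'E'
from h import *
d=ctrl.get_image("wrist")
for b in obl(d): print(b)
for ph in (0,10,20):
  for z0 in (.006,.02,.03):
    G=np.array([.4905,.289,z0+.073]); p=np.radians(ph); e=np.array([0,-1.,0]); z=np.array([0,0,1.]); a=np.cos(p)*z-np.sin(p)*e; b=np.cos(p)*e+np.sin(p)*z; x=np.array([1.,0,0])
    f=lambda hs,w:(lambda q:(q.min(0).round().tolist(),q.max(0).round().tolist()))(proj(d,[G+a*(h-.073)+b*u+x*v for h in hs for u in (-w,w) for v in (-w,w)]))
    t=np.linspace(0,6.28,30); q=proj(d,[G+a*.017+.014*(b*np.cos(k)+x*np.sin(k)) for k in t])
    print(ph,z0,"body",f((0,.054),.021),"captop",q.min(0).round(),q.max(0).round())
E
```

```text
('cap', [289, 246, 60, 55, 2614], [319.0, 273.0])
('body', [280, 181, 79, 84, 5089], [319.0, 216.0])
('body', [283, 325, 61, 39, 2007], [314.0, 344.0])
0 0.006 body ([275.0, 178.0], [357.0, 276.0]) captop [283. 245.] [348. 302.]
0 0.02 body ([271.0, 183.0], [360.0, 289.0]) captop [280. 260.] [351. 322.]
0 0.03 body ([268.0, 188.0], [363.0, 300.0]) captop [277. 273.] [353. 339.]
10 0.006 body ([276.0, 196.0], [356.0, 284.0]) captop [283. 236.] [348. 299.]
10 0.02 body ([273.0, 202.0], [359.0, 299.0]) captop [279. 250.] [351. 319.]
10 0.03 body ([270.0, 207.0], [361.0, 311.0]) captop [276. 262.] [354. 336.]
20 0.006 body ([277.0, 213.0], [356.0, 292.0]) captop [283. 228.] [348. 294.]
20 0.02 body ([273.0, 221.0], [359.0, 308.0]) captop [279. 242.] [351. 314.]
20 0.03 body ([271.0, 227.0], [361.0, 320.0]) captop [276. 253.] [354. 331.]
```

The picture now matches b3 standing on the lane floor (body top row 181, cap rows 246–301): it slipped down and landed upright. Opening, rising and checking numerically.

```bash
python3 -m crank '[[[0,0,0],[0,0,0],0.66],[[0,0,0],[0,0,0],0.64],[[0,0,0],[0,0,0],0.6],[[0,0,0],[0,0,0],0.5],[[0,0,0],[0,0,0],0.4],[[0,0,-0.2],[0,0,0],0.2],[[0,0,-0.4],[0,0,0],0],[[0,0,-0.5],[0,0,0],0],[[0,0,-0.5],[0,0,0],0],[[0,0,-0.5],[0,0,0],0]]'
python3 - <<'E'
from h import *
d=ctrl.get_image("wrist"); o=ctrl.get_obs(); print(o["tcp_pos"])
for b in obl(d):
  if 250<b[2][0]<400: print(b, back(d,b[2],.096 if b[0]!='body' else .06)[0].round(3))
h=cv2.cvtColor(d["color"],cv2.COLOR_RGB2HSV); 
t=proj(d,[[.4905,.289,.096],[.4905,.289,.006]]);print(t)
E
```

```text
clock: 41.15
tcp_pos: [0.4899, 0.2891, 0.4248]
eef_rot: [2.222, 2.221, 0.0]
force: [0.7, 0.2, 0.0]
finger_gap: 0.0854
grip_force: 0.0
[0.49020111 0.28921001 0.43085768]
('yel', [304, 264, 26, 38, 773], [317.0, 284.0]) [0.489 0.183 0.096]
('body', [300, 144, 41, 46, 1244], [320.0, 162.0]) [0.492 0.299 0.06 ]
('body', [298, 238, 38, 49, 1208], [317.0, 256.0]) [0.489 0.196 0.06 ]
('body', [296, 299, 42, 63, 1893], [315.0, 329.0]) [0.486 0.102 0.06 ]
[[318.09055125 180.55351411]
 [318.24921043 161.98709517]]
```

```bash
python3 -m crank '[[[-0.3,-0.02,0],[0,0,0],0],[[-0.48,-0.02,0],[0,0,0],0],[[-0.48,-0.03,0],[0,0,0],0],[[-0.48,-0.03,0],[0,0,0],0],[[-0.48,-0.03,0],[0,0,0],0],[[-0.48,-0.03,0],[0,0,0],0],[[-0.48,-0.03,0],[0,0,0],0],[[-0.48,-0.03,0],[0,0,0],0],[[-0.48,-0.03,0],[0,0,0],0],[[-0.22,0,0],[0,0,-0.038],0]]'
python3 -m crank '[[[0,0,0],[0,0,0],0],[[0,0,0],[0,0,0],0.2],[[0,0,0],[0,0,0],0.4],[[0,0,0],[0,0,0],0.4],[[0,0,0],[0,0,0],0.4],[[0,0,0],[0,0,0],0.4],[[0,0,0],[0,0,0],0.4],[[0,0,0],[0,0,0],0.4],[[0,0,0],[0,0,0],0.4],[[0,0,0],[0,0,0],0.4]]'
python3 - <<'E'
from h import *
d=ctrl.get_image("wrist"); o=ctrl.get_obs(); print(o["tcp_pos"],o["eef_rot"]);orects(d)
for b in obl(d):
  if 250<b[2][0]<400: print(b, back(d,b[2],.096)[0].round(3))
E
```

```text
clock: 42.2
tcp_pos: [0.4696, -0.062, 0.423]
eef_rot: [2.087, 2.347, -0.0]
force: [0.2, 0.3, 0.2]
finger_gap: 0.0852
grip_force: 0.0
clock: 43.2
tcp_pos: [0.4699, -0.0596, 0.4231]
eef_rot: [-2.086, -2.349, 0.0]
force: [0.5, 0.1, 0.1]
finger_gap: 0.051
grip_force: 0.0
[ 0.46992019 -0.05961124  0.42307801] [-2.08602104e+00 -2.34905311e+00  1.61503615e-05]
blob [287 172] [323 254] y -0.165 -0.066
   [(-0.16, 0.446, 0.488), (-0.15, 0.445, 0.487), (-0.14, 0.444, 0.486), (-0.13, 0.443, 0.484), (-0.12, 0.442, 0.483), (-0.11, 0.443, 0.482), (-0.1, 0.445, 0.481), (-0.09, 0.447, 0.473), (-0.08, 0.446, 0.472), (-0.07, 0.446, 0.471)]
blob [328  90] [376 137] y -0.023 0.022
   [(-0.02, 0.477, 0.519), (-0.01, 0.476, 0.488), (0.0, 0.477, 0.485), (0.01, 0.477, 0.521), (0.02, 0.477, 0.52)]
blob [332   0] [377  42] y 0.066 0.108
   [(0.07, 0.469, 0.502), (0.08, 0.468, 0.511), (0.09, 0.466, 0.51), (0.1, 0.465, 0.509)]
('yel', [341, 101, 32, 33, 838], [356.0, 116.0]) [0.496 0.001 0.096]
('cap', [344, 0, 33, 16, 417], [360.0, 6.0]) [0.487 0.086 0.096]
('cap', [299, 177, 13, 27, 303], [305.0, 190.0]) [ 0.46  -0.069  0.096]
('body', [332, 0, 46, 35, 1147], [353.0, 21.0]) [0.483 0.074 0.096]
('body', [328, 90, 49, 48, 937], [348.0, 111.0]) [0.489 0.004 0.096]
('body', [287, 172, 37, 83, 2286], [305.0, 221.0]) [ 0.463 -0.099  0.096]
```

b1 has been knocked about 2 cm towards -y and towards the robot; the target is updated to cap x≈0.4595, y≈-0.084.

```bash
python3 -m crank '[[[-0.15,-0.085,0.2],[0,0,0],0.4],[[-0.137,-0.08,0.4],[0,0,0],0.45],[[0,0,0.4],[0,0,0],0.48],[[0,0,0.4],[0,0,0],0.48],[[0,0,0.4],[0,0,0],0.48],[[0,0,0.4],[0,0,0],0.48],[[0,0,0.3],[0,0,0],0.48],[[0,0,0.25],[0,0,0],0.48],[[0,0,0.15],[0,0,0],0.48],[[0,0,0.03],[0,0,0],0.48]]'
python3 -m crank '[[[0,0,0],[0,0,0],0.55],[[0,0,0],[0,0,0],0.6],[[0,0,0],[0,0,0],0.64],[[0,0,0],[0,0,0],0.66],[[0,0,0],[0,0,0],0.67],[[0,0,0],[0,0,0],0.676],[[0,0,0],[0,0,0],0.676],[[0,0,0],[0,0,0],0.675],[[0,0,0],[0,0,0],0.675],[[0,0,0],[0,0,0],0.675]]'
```

```text
clock: 44.25
tcp_pos: [0.4592, -0.0839, 0.1876]
eef_rot: [-2.085, -2.348, 0.001]
force: [-0.4, 0.0, 0.6]
finger_gap: 0.0446
grip_force: 0.0
clock: 45.25
tcp_pos: [0.4596, -0.0839, 0.1889]
eef_rot: [2.086, 2.349, 0.0]
force: [-1.6, 1.2, 5.8]
finger_gap: 0.0276
grip_force: 8.7
```

```bash
python3 -m crank '[[[0,0,-0.05],[0,0,0],0.6745],[[0,0,-0.08],[0,0,0],0.6745],[[0,0,-0.08],[0,0,0],0.6745],[[0,0,-0.08],[0,0,0],0.6745],[[0,0,-0.08],[0,0,0],0.6745],[[0,0,-0.08],[0,0,0],0.6745],[[0,0,-0.08],[0,0,0],0.6745],[[0,0,-0.08],[0,0,0],0.6745],[[0,0,-0.08],[0,0,0],0.6745],[[0,0,-0.06],[0,0,0],0.6745]]'
cat >> h.py <<'E'
def fitheld(d,o,s):
    """compare the measured body rows/cap rows with leans and base heights; s=-1 base towards tool -x"""
    M=R.from_rotvec(o["eef_rot"]).as_matrix(); x=M[:,1]; e=s*M[:,0]; z=np.array([0,0,1.]); G0=np.array(o["tcp_pos"]); res=[]
    B=[b for b in obl(d) if 260<b[2][0]<380]; print(B)
    for ph in range(0,95,5):
      for off in (.145,.155,.165):
        p=np.radians(ph); a=np.cos(p)*z-np.sin(p)*e; b=np.cos(p)*e+np.sin(p)*z; G=G0-[0,0,off]
        q=proj(d,[G+a*(h-.074)+b*u+x*v for h in (0,.054) for u in (-.021,.021) for v in (-.021,.021)])
        t=np.linspace(0,6.28,30); c=proj(d,[G+a*.016+.014*(b*np.cos(k)+x*np.sin(k)) for k in t])
        res.append((ph,off,q.min(0).round().tolist(),q.max(0).round().tolist(),c.min(0).round().tolist(),c.max(0).round().tolist()))
    return res
E
python3 - <<'E'
from h import *
d=ctrl.get_image("wrist"); o=ctrl.get_obs(); print(o["tcp_pos"],o["force"],o["grip_force"])
for r in fitheld(d,o,-1)[1::6]+[]: print(r)
E
```

```text
clock: 46.25
tcp_pos: [0.4596, -0.084, 0.2493]
eef_rot: [2.086, 2.349, 0.0]
force: [-0.3, -1.2, -2.3]
finger_gap: 0.0282
grip_force: 2.5
[ 0.45976193 -0.08402768  0.24979078] [0.24063719 0.12758045 3.14342773] 2.746543250977993
[('cap', [287, 232, 65, 67, 3426], [319.0, 265.0]), ('body', [280, 223, 79, 25, 1086], [316.0, 231.0]), ('body', [287, 282, 65, 22, 725], [319.0, 297.0])]
(0, 0.155, [270.0, 186.0], [363.0, 297.0], [278.0, 269.0], [354.0, 335.0])
(10, 0.155, [271.0, 205.0], [362.0, 308.0], [278.0, 259.0], [354.0, 332.0])
(20, 0.155, [272.0, 226.0], [361.0, 318.0], [277.0, 251.0], [354.0, 327.0])
(30, 0.155, [271.0, 236.0], [362.0, 327.0], [278.0, 243.0], [354.0, 321.0])
(40, 0.155, [269.0, 244.0], [363.0, 338.0], [278.0, 237.0], [354.0, 313.0])
(50, 0.155, [268.0, 254.0], [365.0, 361.0], [278.0, 233.0], [353.0, 303.0])
(60, 0.155, [266.0, 263.0], [367.0, 385.0], [279.0, 230.0], [353.0, 293.0])
(70, 0.155, [264.0, 274.0], [368.0, 409.0], [279.0, 229.0], [352.0, 282.0])
(80, 0.155, [262.0, 284.0], [370.0, 433.0], [280.0, 230.0], [352.0, 272.0])
(90, 0.155, [260.0, 295.0], [372.0, 456.0], [281.0, 232.0], [351.0, 262.0])
```

Lean is about 20° and the bottle is slipping towards the floor. Loosen gently and let it settle upright.

```bash
python3 -m crank '[[[0,0,-0.05],[0,0,0],0.6745],[[0,0,-0.03],[0,0,0],0.674],[[0,0,0],[0,0,0],0.674],[[0,0,0],[0,0,0],0.674],[[0,0,0],[0,0,0],0.674],[[0,0,0],[0,0,0],0.674],[[0,0,0],[0,0,0],0.674],[[0,0,0],[0,0,0],0.674],[[0,0,0],[0,0,0],0.674],[[0,0,0],[0,0,0],0.674]]'
python3 - <<'E'
from h import *
d=ctrl.get_image("wrist"); o=ctrl.get_obs(); print(o["tcp_pos"],o["force"],o["grip_force"])
for r in fitheld(d,o,-1)[:15]: print(r)
E
```

```text
clock: 47.3
tcp_pos: [0.4596, -0.084, 0.2551]
eef_rot: [2.086, 2.349, 0.0]
force: [1.2, 1.2, 3.7]
finger_gap: 0.0279
grip_force: 2.1
[ 0.4595625  -0.08395017  0.25507636] [0.0940272  1.54899444 3.47884339] 2.0843642950057983
[('cap', [288, 241, 62, 55, 2644], [319.0, 268.0]), ('body', [279, 166, 81, 94, 6057], [319.0, 207.0])]
(0, 0.145, [266.0, 190.0], [365.0, 309.0], [274.0, 283.0], [356.0, 352.0])
(0, 0.155, [270.0, 186.0], [363.0, 297.0], [278.0, 269.0], [353.0, 334.0])
(0, 0.165, [272.0, 182.0], [360.0, 286.0], [281.0, 256.0], [351.0, 318.0])
(5, 0.145, [267.0, 200.0], [365.0, 315.0], [274.0, 278.0], [356.0, 351.0])
(5, 0.155, [270.0, 195.0], [362.0, 302.0], [278.0, 264.0], [353.0, 333.0])
(5, 0.165, [273.0, 191.0], [359.0, 291.0], [280.0, 251.0], [351.0, 316.0])
(10, 0.145, [268.0, 210.0], [364.0, 320.0], [274.0, 272.0], [356.0, 350.0])
(10, 0.155, [271.0, 205.0], [361.0, 307.0], [277.0, 259.0], [353.0, 331.0])
(10, 0.165, [274.0, 200.0], [359.0, 296.0], [280.0, 247.0], [351.0, 315.0])
(15, 0.145, [268.0, 221.0], [363.0, 325.0], [274.0, 267.0], [356.0, 348.0])
(15, 0.155, [271.0, 215.0], [361.0, 312.0], [277.0, 254.0], [353.0, 329.0])
(15, 0.165, [274.0, 210.0], [358.0, 300.0], [280.0, 243.0], [351.0, 313.0])
(20, 0.145, [269.0, 231.0], [363.0, 331.0], [274.0, 263.0], [356.0, 345.0])
(20, 0.155, [272.0, 225.0], [361.0, 317.0], [277.0, 250.0], [353.0, 326.0])
(20, 0.165, [274.0, 220.0], [358.0, 305.0], [280.0, 239.0], [351.0, 310.0])
```

b1 stands on the floor: the cap and body rows match base height ≈6 mm, upright. Release, rise and check the whole lane.

```bash
python3 -m crank '[[[0,0,0],[0,0,0],0.66],[[0,0,0],[0,0,0],0.64],[[0,0,0],[0,0,0],0.6],[[0,0,0],[0,0,0],0.5],[[0,0,0],[0,0,0],0.45],[[0,0,-0.2],[0,0,0],0.45],[[0,0,-0.4],[0,0,0],0.3],[[0,0,-0.5],[0,0,0],0],[[0,0,-0.5],[0,0,0],0],[[0,0,-0.5],[0,0,0],0]]'
python3 -m crank '[[[0,0,0],[0,0,0.038],0],[[0.4,0,-0.3],[0,0,0],0],[[0.5,0,-0.3],[0,0,0],0],[[0.5,0,-0.4],[0,0,0],0],[[0.5,0,-0.4],[0,0,0],0],[[0.3,0,-0.4],[0,0,0],0],[[0,0.3,0],[0,0,0],0],[[0,0,0],[0,0,0],0],[[0,0,0],[0,0,0],0],[[0,0,0],[0,0,0],0]]'
python3 - <<'E'
from h import *
d=ctrl.get_image("wrist"); o=ctrl.get_obs(); print(o["tcp_pos"],o["eef_rot"])
crop(d,150,0,500,320,1.7,"w9.png")
E
```

```text
clock: 48.35
tcp_pos: [0.4592, -0.0838, 0.4248]
eef_rot: [2.086, 2.349, 0.0]
force: [1.1, -0.9, 0.6]
finger_gap: 0.085
grip_force: 0.0
clock: 49.35
tcp_pos: [0.4832, 0.0898, 0.5653]
eef_rot: [-2.223, -2.22, 0.001]
force: [1.1, -0.8, 0.3]
finger_gap: 0.0853
grip_force: 0.0
[0.48317048 0.08975673 0.56538155] [-2.22272336e+00 -2.21955304e+00  6.93118529e-04]
```

View pics/w9.png

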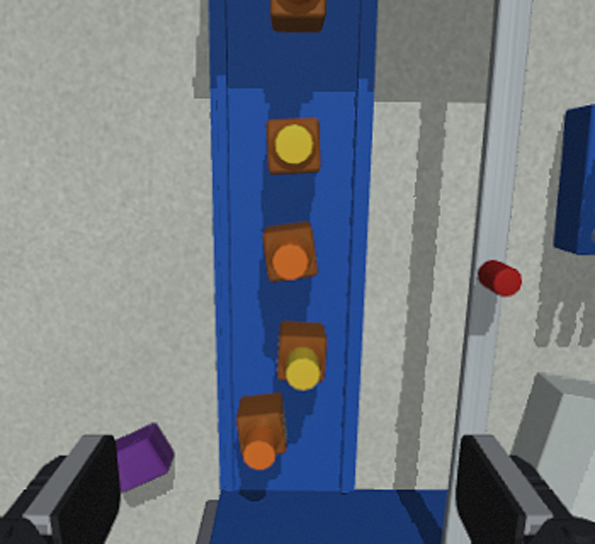

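All five bottles stand in the lane: orange at the top edge (298,15), (290,260) and (260,448), yellow at (294,145) and (303,370). The bar handle is at (500,278). Bringing the bar home.

```bash
python3 -m crank '[[[0,0.4,0.2],[0,0,0],0],[[0,0.5,0.2],[0,0,0],0],[[0,0.5,0.3],[0,0,0],0],[[0,0.37,0.4],[0,0,0],0],[[0,0,0.5],[0,0,0],0],[[0,0,0.5],[0,0,0],0],[[0,0,0.5],[0,0,0],0],[[0,0,0.3],[0,0,0],0],[[0,0,0.16],[0,0,0],0],[[0,0,0.05],[0,0,0],0]]'
python3 -m crank '[[[0,0,0],[0,0,0],0.4],[[0,0,0],[0,0,0],0.7],[[0,0,0],[0,0,0],1],[[0,0,0],[0,0,0],1],[[0,0,0],[0,0,0],1],[[0,0,0],[0,0,0],1],[[0,0,0],[0,0,0],1],[[0,0,0],[0,0,0],1],[[0,0,0],[0,0,0],1],[[0,0,0],[0,0,0],1]]'
```

```text
clock: 50.4
tcp_pos: [0.6245, 0.0896, 0.3154]
eef_rot: [-2.222, -2.219, 0.003]
force: [0.5, -0.9, -0.6]
finger_gap: 0.0853
grip_force: 0.0
clock: 51.4
tcp_pos: [0.6249, 0.09, 0.3175]
eef_rot: [-2.222, -2.221, 0.0]
force: [-6.3, -0.4, 8.6]
finger_gap: 0.0181
grip_force: 58.9
```

Gripped. Pull it back 141 mm.

```bash
python3 -m crank '[[[0,-0.1,0],[0,0,0],1],[[0,-0.2,0],[0,0,0],1],[[0,-0.25,0],[0,0,0],1],[[0,-0.25,0],[0,0,0],1],[[0,-0.25,0],[0,0,0],1],[[0,-0.25,0],[0,0,0],1],[[0,-0.2,0],[0,0,0],1],[[0,-0.15,0],[0,0,0],1],[[0,-0.08,0],[0,0,0],1],[[0,-0.035,0],[0,0,0],1]]'
```

```text
clock: 52.4
tcp_pos: [0.4842, 0.0911, 0.3175]
eef_rot: [-2.221, -2.221, -0.007]
force: [14.8, 13.3, -11.4]
finger_gap: 0.0179
grip_force: 58.8
```

The bar is at its home stop. Release, rise and go back to the post.

```bash
python3 -m crank '[[[0,0,0],[0,0,0],0.5],[[0,0,0],[0,0,0],0],[[0,0,0],[0,0,0],0],[[0,0,-0.2],[0,0,0],0],[[0,0,-0.4],[0,0,0],0],[[0,0,-0.4],[0,0,0],0],[[0,0,-0.3],[0,0,0],0],[[-0.3,0,0],[0,0,0],0],[[-0.4,0,0],[0,0,0],0],[[-0.5,-0.05,0],[0,0,0],0]]'
python3 -m crank '[[[-0.5,-0.05,0],[0,0,0],0],[[-0.5,-0.05,0],[0,0,0],0],[[-0.5,-0.05,0],[0,0,0],0],[[-0.5,-0.05,0],[0,0,0],0],[[-0.4,-0.04,0],[0,0,0],0],[[-0.23,-0.02,0],[0,0,0],0],[[0,0,0],[0,0,0],0],[[0,0,0],[0,0,0],0],[[0,0,0],[0,0,0],0],[[0,0,0],[0,0,0],0]]'
python3 - <<'E'
from h import *
d=ctrl.get_image("wrist"); o=ctrl.get_obs(); print(o["tcp_pos"],o["eef_rot"])
h=cv2.cvtColor(d["color"],cv2.COLOR_RGB2HSV)
q=proj(d,[[.4592,-.2152,.139],[.4820,-.2400,.108]]); print(q)
for z,(u,v) in zip((.139,.108),q.round().astype(int)):   # bright disc centroid near the prediction
    w=d["color"][v-18:v+18,u-18:u+18].astype(int); m=(w.min(2)>(185 if z>.12 else 120)).astype(np.uint8); ys,xs=np.nonzero(m); print(len(xs),back(d,[u-18+xs.mean(),v-18+ys.mean()],z) if len(xs) else None)
# bar edges
r=d["color"][60:64].mean(0).mean(1); print([int(x) for x in r[300:440:4]])
E
```

```text
clock: 53.4
tcp_pos: [0.4801, -0.0064, 0.4209]
eef_rot: [2.22, 2.222, 0.0]
force: [1.2, -0.0, 0.3]
finger_gap: 0.0858
grip_force: 0.0
clock: 54.4
tcp_pos: [0.4592, -0.2154, 0.4209]
eef_rot: [2.221, 2.222, 0.0]
force: [-0.5, -0.1, 1.1]
finger_gap: 0.0855
grip_force: 0.0
[ 0.45914829 -0.21541808  0.42088833] [2.22090807e+00 2.22181209e+00 9.64797383e-05]
[[317.22129527 194.80144519]
 [343.41389717 212.13041767]]
8 [[ 0.45961358 -0.20761851  0.139     ]]
899 [[ 0.48135078 -0.23995202  0.108     ]]
[71, 70, 71, 71, 71, 71, 69, 70, 71, 93, 181, 182, 180, 180, 180, 173, 175, 96, 97, 96, 95, 95, 95, 70, 97, 95, 93, 175, 171, 176, 170, 169, 172, 176, 171]
```

```bash
python3 -m crank '[[[0,0,0.3],[0,0,0],0],[[0,0,0.4],[0,0,0],0],[[0,0,0.4],[0,0,0],0],[[0,0,0.3],[0,0,0],0],[[0,0,0.23],[0,0,0],0],[[0,0,0.1],[0,0,0],0],[[0,0,0],[0,0,0],0.5],[[0,0,0],[0,0,0],1],[[0,0,0],[0,0,0],1],[[0,0,0],[0,0,0],1]]'
python3 - <<'E'
import numpy as np
P=lambda q:.034*np.array([np.cos(q),-np.sin(q)])/.08
for k in range(10): v=P(4+.22*(k+1))-P(4+.22*k); print(v[::-1].round(3).tolist(),end='')
E
```

```text
clock: 55.45
tcp_pos: [0.4592, -0.2164, 0.2831]
eef_rot: [2.221, 2.22, 0.0]
force: [0.4, -0.3, -0.3]
finger_gap: 0.0283
grip_force: 0.0
[0.053, 0.077][0.035, 0.087][0.015, 0.092][-0.005, 0.093][-0.026, 0.09][-0.045, 0.082][-0.061, 0.07][-0.075, 0.055][-0.085, 0.037][-0.092, 0.018]
```

```bash
python3 -m crank '[[[0,0,0],[0,0,0],1],[[0,0,0],[0,0,0],1],[[0,0,0],[0,0,0],1],[[0,0,0],[0,0,0],1],[[0,0,0],[0,0,0],1],[[0,0,0],[0,0,0],1],[[0,0,0],[0,0,0],1],[[0,0,0],[0,0,0],1],[[0,0,0],[0,0,0],1],[[0,0,0],[0,0,0],1]]'
python3 -m crank '[[[0.053,0.077,0],[0,0,0],1],[[0.035,0.087,0],[0,0,0],1],[[0.015,0.092,0],[0,0,0],1],[[-0.005,0.093,0],[0,0,0],1],[[-0.026,0.09,0],[0,0,0],1],[[-0.045,0.082,0],[0,0,0],1],[[-0.061,0.07,0],[0,0,0],1],[[-0.075,0.055,0],[0,0,0],1],[[-0.085,0.037,0],[0,0,0],1],[[-0.092,0.018,0],[0,0,0],1]]'
python3 -m crank '[[[0,0,0],[0,0,0],1],[[0,0,0],[0,0,0],1],[[0,0,0],[0,0,0],0.5],[[0,0,0],[0,0,0],0],[[0,0,0],[0,0,0],0],[[0,0,0],[0,0,0],0],[[0,0,-0.2],[0,0,0],0],[[0,0,-0.4],[0,0,0],0],[[0,0,-0.5],[0,0,0],0],[[0,0,-0.5],[0,0,0],0]]'
python3 -m crank '[[[0,-0.3,0],[0,0,0],0],[[0,-0.3,-0.3],[0,0,0],0],[[0,-0.3,-0.3],[0,0,0],0],[[0,-0.2,-0.3],[0,0,0],0],[[0,0,0],[0,0,0],0],[[0,0,0],[0,0,0],0],[[0,0,0],[0,0,0],0],[[0,0,0],[0,0,0],0],[[0,0,0],[0,0,0],0],[[0,0,0],[0,0,0],0]]'
python3 - <<'E'
from h import *
d=ctrl.get_image("wrist"); s=ctrl.get_image("scene")
a=cv2.resize(d["color"],(480,300)); b=cv2.resize(s["color"][120:280,220:460],(450,300),interpolation=cv2.INTER_CUBIC)
c=np.zeros((600,480,3),np.uint8); c[:300]=a; c[300:,:450]=b
cv2.imwrite("pics/w10.png",c[...,::-1])
E
```

```text
clock: 56.45
tcp_pos: [0.4592, -0.2164, 0.283]
eef_rot: [2.221, 2.22, 0.0]
force: [-0.8, 1.8, 7.3]
finger_gap: 0.0163
grip_force: 58.3
clock: 57.45
tcp_pos: [0.515, -0.2393, 0.2829]
eef_rot: [-2.222, -2.22, 0.002]
force: [-10.1, 0.6, 14.7]
finger_gap: 0.0163
grip_force: 59.4
clock: 58.45
tcp_pos: [0.5149, -0.239, 0.4117]
eef_rot: [-2.222, -2.22, 0.0]
force: [1.5, 0.2, -0.2]
finger_gap: 0.0854
grip_force: 0.0
clock: 59.45
tcp_pos: [0.4273, -0.2391, 0.4819]
eef_rot: [-2.221, -2.22, 0.0]
force: [0.2, 0.7, -0.3]
finger_gap: 0.0856
grip_force: 0.0
```

View pics/w10.png

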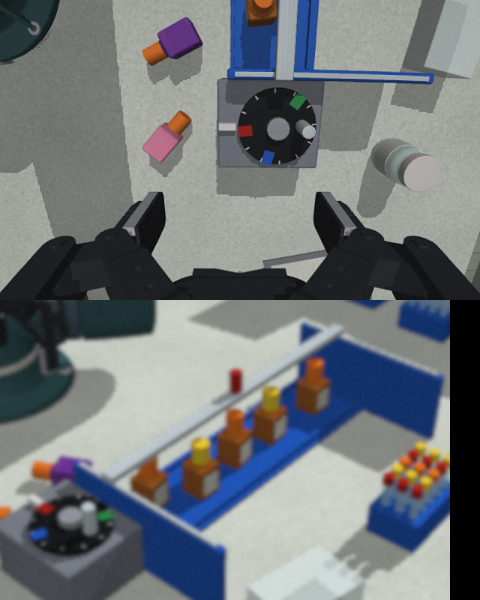

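The dial is more than a quarter turn off green (red is now near the pointer). The bar is home and all five bottles are standing under it. Handing in.

```bash
python3 -c "
from rig import ctrl; print(ctrl.hand_in())"
```

```text
the job is handed in; nothing more can be done
None
```

I finished every step and handed the job in, but it may fail on force: setting down the middle bottle (b2), the wrist read 121.6 N vertically (about 129 N in all), over the 120 N limit. At the last look, all five bottles stood in the lane, the bar was home, the dial was well over a quarter turn clockwise of green, and the robot was clear.

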